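# Stir the beads down through the feeder bowl

## Robot

A 6-joint arm with a two-finger parallel gripper is mounted at the origin on the work surface. World frame = base frame: x ahead of the robot, y to its left, z up, the work surface at z = 0. Lengths are in m, angles in rad, forces in N, time in s.
With the tool pointing down it reaches from about 0.35 to 0.775 m from the base axis. Payload 7.3 kg.
Tool frame: the origin (TCP) lies on the front face of the gripper's body, between the roots of the fingers; the fingertips stand 66 mm ahead of it and the grasp point (between the pads) lies 47 mm ahead of it; z points along the fingers, y is the direction in which the jaws open and shut (so a half turn about z gives the same grasp; the last joint's range is limited). The gripper opens to 92 mm and grips with 3 to 60 N. Pads are 19 mm wide; open, the fingers measure 130 mm over their backs; the gripper's body (75 mm by 190 mm) begins 47 mm behind the grasp point.
Start: joints at [1.009, 0.342, 1.524, -0, 1.275, -0.146], TCP at [0.212, 0.48, 0.292] pointing down, gripper open.
Joint ranges: [-2.53, 2.53], [-0.77, 2.02], [0.04, 2.7], [-1, 4.14], [0.28, 2.66], [-3.11, 3.11]. Speed limits (rad/s): [2.57, 2.57, 3.14, 3.14, 3.14, 3.14].

## Interface

Orientations are given as [roll, pitch, yaw] about the fixed x, y, z axes, in that order (R = Rz(yaw) Ry(pitch) Rx(roll)).
In Python, from cell import observe, read_camera, hand_in, search_frame, tip_of gives the robot as it stands. The module is installed in compiled form; this text tells all that it offers.
- The arm moves only by the tool apply_moves, never from a script. Its argument "motion" is a list of rows, each an object with "offset": the shift along the tool's x, y, z in mm, a list of three; "rotation": the turn, a rotation vector about the tool's x, y, z in rad, a list of three. In form: [{"offset": [x, y, z], "rotation": [rx, ry, rz]}, ...]. A call has 1 to 12 rows; each row shifts and turns the pose as measured when the row begins, along the tool's axes as they then stand; what a row does not reach is not made up. A row lasts 1/12 s, in which the tool goes at most 41.7 mm and 7.16 degrees, less where a joint would pass 70% of its speed; a pose out of reach is approached as far as the arm can. A call with a gripper value outside its range is refused whole. "grip" is the closure, from 0 (fully open) to 1 (shut), set as the call begins (left out, the last holds). The fingers move at their own pace and stop on an object; "grip_force" is the grip in N (left out, the last holds). Time passes only in rows, so rows that do not move let the fingers close. It gives the time, the measured TCP pose, the force and the opening at its end, in the units of the state.
- observe(): the state, without advancing time (a new reading comes with each control period).
- read_camera(name): name is "scene" or "side" or "wrist"; returns a dict with "img" (400x640x3 uint8, red, green, blue), "camera_matrix" (3x3 intrinsics, pixels), "R" (3x3) and "t" (3): a world point X has camera coordinates R X + t; the wrist camera has in their place "tool_from_camera" (4x4, takes a point from camera to tool coordinates, whose origin is the TCP and whose axes are the flange's). Camera axes: x right, y down, z forward; pixel columns grow to the right and rows downward; lengths in m; the calibration is good to about 2 mm. A picture is of the moment at which its call begins: read the wrist's pose just before it. There is no depth.
- hand_in(): hands the job in, once; it reports no verdict.
Trained networks look in a picture, given as the dict that the camera call returned (one of the last four; its "shot" number tells which), for a name from the list of things; names that differ only in an ending like _2 or _b are one class to them, and where a whole thing is asked for, a point or a joint stands for the part that bears it (a point fixed in the world has none). Each returns a list of dicts, best first, with "score" (0 to 1); they miss things now and then, are a little off and sometimes report something else, mostly with a low value. They report only what shows in the picture. A call takes as long as a camera call. They do not tell look-alikes from the thing itself.
- search_frame(query, picture): "location" ([x, y, z] in m, in world coordinates, good to about 4 mm: the middle of the surface that is visible of it).
- tip_of(query, picture): "location" ([x, y, z] in m, in world coordinates, good to about 4 mm: a listed point, or the origin of a listed thing).
The state is a dict: "time": time; "qpos": joint angles; "qvel": joint speeds; "joint_efforts": joint torques, N m; "tool_pos": TCP position; "tool_rot": TCP orientation; "contact_force": force on the tool from outside, world axes, zero at the start; "torque": the same for the moment, N m; "opening": finger opening in m.
Only numpy, scipy, OpenCV 4.12 (cv2) and the standard library are available. Lean on these libraries where they do the work, as an engineer would, in place of code of your own. Each camera call takes 0.05 s, during which the arm holds its last target.

## Task

Take the stirring rod out of its slanted rest and, with the rod only, stir the beads round the hub of the feeder bowl until all five have dropped through the two holes in the bowl's floor into the yellow bin below; stir gently, easing off and trying again when beads jam rather than forcing them. Then lay the rod back in its rest as it was and let go. Do not touch the beads with the gripper and leave the other things on the table where they are.

Things in the scene. Friction and masses are not known exactly. Their poses are not given: they have to be found in the camera images.
- feeder: Fixed feeder stand: 230 mm square aluminium deck on four corner legs with an open round grey bowl on it and a yellow bin under it. Origin on the table under the centre of the bowl, z up; +x points from the bowl centre to one of two opposite outlet holes. The beads start all round the bowl.
- bowl_floor (a point): Centre of the bowl's flat floor, 85 mm above the table; axes as the feeder's. Bowl: inner radius 94 mm, wall 5 mm, rim 34 mm above the floor. A solid blue hub of radius 32 mm stands here, as tall as the rim, so the beads lie in a ring-shaped channel 62 mm wide; beads side by side in it wedge and jam easily.
- bin (a point): Centre of the yellow bin's inner floor, 4 mm above the table, under the bowl; the bin is 200 mm square, 58 mm tall, open on top and fixed to the stand; axes as the feeder's.
- outlet_a (a point): Centre of an outlet hole at floor height: through hole in the bowl floor, 58 mm radially (nearly the channel's full width) by 46 mm around, centred 64 mm from the bowl centre along the feeder's +x. What passes through falls in the yellow bin. Axes as the feeder's.
- outlet_b (a point): Centre of the second, equal outlet hole, 64 mm from the bowl centre along the feeder's -x.
- rest: Fixed rest for the rod: 150x90 mm base plate and a steel V-shaped gutter, 52 mm long, leaning 35 degrees off vertical, its upper end towards the rest's own -x axis; open upwards, with a stop plate at its foot. Origin on the table under the base centre. The V centres the rod, which can be lifted straight up out of it and lowered straight down into it.
- rest_foot (a point): Where the centre of the rod's tip lies when the rod is home in the rest: 35 mm along the rest's +x and 40 mm above its origin. Axes as the rest's.
- rest_grip (a point): Where the rod's grip point (point rod_grip) lies when the rod is home in the rest. Axes as the rest's.
- rod_grip (a point): Stirring rod, 125 mm long overall, about 100 g: round shaft 22 mm in diameter (steel foot, wood above) with a red square handle 25x25 mm (the part from 58 to 125 mm from the tip). This point is on the rod's axis 88 mm from its tip, in the handle. z runs along the rod from tip to handle end; x and y are normal to the handle's flat sides.
- rod_tip (a point): Centre of the lower end face of the stirring rod; axes as rod_grip. At the start the rod lies in the rest, leaning 35 degrees off vertical, its y axis level.
- bead0_c (a point): Centre of a bead of orange plastic: cylinder 30 mm in diameter, 26 mm tall, about 20 g, dark bore on top; at the start it stands upright on the bowl floor (centre 13 mm above it). Loose, smooth; it slides easily when pushed and may topple or roll.
- bead1_c (a point): Centre of a bead of white plastic: cylinder 30 mm in diameter, 26 mm tall, about 20 g, dark bore on top; at the start it stands upright on the bowl floor (centre 13 mm above it). Loose, smooth; it slides easily when pushed and may topple or roll.
- bead2_c (a point): Centre of a bead of green plastic: cylinder 30 mm in diameter, 26 mm tall, about 20 g, dark bore on top; at the start it stands upright on the bowl floor (centre 13 mm above it). Loose, smooth; it slides easily when pushed and may topple or roll.
- bead3_c (a point): Centre of a bead of orange plastic: cylinder 30 mm in diameter, 26 mm tall, about 20 g, dark bore on top; at the start it stands upright on the bowl floor (centre 13 mm above it). Loose, smooth; it slides easily when pushed and may topple or roll.
- bead4_c (a point): Centre of a bead of white plastic: cylinder 30 mm in diameter, 26 mm tall, about 20 g, dark bore on top; at the start it stands upright on the bowl floor (centre 13 mm above it). Loose, smooth; it slides easily when pushed and may topple or roll.
- wrench: open-ended wrench, 150 mm, lying flat; bystander, leave alone; origin under its centre.
- jar: closed jar with steel cap, diameter 66, 90 mm tall; bystander, leave alone; origin under its centre.
- carton: small cardboard carton 90x70x60 mm; bystander, leave alone; origin under its centre.
- can: closed can, diameter 64, 100 mm tall; bystander, leave alone; origin under its centre.
- tape: flat blue ring (tape roll) lying flat, outer diameter 90, 25 mm tall; bystander, leave alone; origin under its centre.
- smallbox: flat cardboard box 100x60x45 mm; bystander, leave alone; origin under its centre.
There are look-alikes about, which are no part of the job. Of the things that look like the part that bears rod_grip, the largest one is meant.

How it is judged:
On the way, in this order (a step that is already met when the one before it is completed fails the run):
1. the rod is down in the bowl, its tip lower than the tops of the beads (z of rod_tip in the frame of feeder between 0.05 and 0.111 m and horizontal distance between rod_tip and feeder below 0.094 m), for 0.2 s.
2. all five beads are in the yellow bin under the bowl (x of bead0_c in the frame of feeder between -0.1 and 0.1 m and y of bead0_c in the frame of feeder between -0.1 and 0.1 m and height (world z) of each of bead0_c, bead1_c, bead2_c, bead3_c, bead4_c below 0.07 m and x of bead1_c in the frame of feeder between -0.1 and 0.1 m and y of bead1_c in the frame of feeder between -0.1 and 0.1 m and x of bead2_c in the frame of feeder between -0.1 and 0.1 m and y of bead2_c in the frame of feeder between -0.1 and 0.1 m and x of bead3_c in the frame of feeder between -0.1 and 0.1 m and y of bead3_c in the frame of feeder between -0.1 and 0.1 m and x of bead4_c in the frame of feeder between -0.1 and 0.1 m and y of bead4_c in the frame of feeder between -0.1 and 0.1 m), for 0.2 s.
At the end, for the whole second after the job is handed in: all five beads lie still in the yellow bin (centres within its walls and lower than 70 mm above the table), and the rod lies still in its rest, its tip and its grip point each within 20 mm of their home points (all of step 2 and distance between rod_tip and rest_foot below 0.02 m and distance between rod_grip and rest_grip below 0.02 m and linear speed of rod below 0.02 m/s and linear speed of each of bead0, bead1, bead2, bead3, bead4 below 0.03 m/s); the robot touches nothing.
It fails at once if the rod presses on a bead with more than 30 N (forcing a jam) or on the feeder with more than 45 N (contact force between rod and feeder above 45 N or contact force between rod and bead0 above 30 N or contact force between rod and bead1 above 30 N or contact force between rod and bead2 above 30 N or contact force between rod and bead3 above 30 N or contact force between rod and bead4 above 30 N).
It fails at once if the robot itself touches a bead (contact force between any of the arm, the fingers and bead0 above 0.3 N or contact force between any of the arm, the fingers and bead1 above 0.3 N or contact force between any of the arm, the fingers and bead2 above 0.3 N or contact force between any of the arm, the fingers and bead3 above 0.3 N or contact force between any of the arm, the fingers and bead4 above 0.3 N).
It fails at once if another thing on the table is moved by more than 20 mm (distance of any of wrench, jar, carton, can, tape, smallbox from where it was at the start of the episode above 0.02 m).
It also fails if it takes over 72 s, if anything falls off the work surface, if the arm or the gripper's body presses on something with over 40 N, if the wrist force passes 120 N, or if a joint passes its speed limit or range.

## Working session

There is one attempt and no reset: what is moved stays moved. The work goes in short steps, Python scripts to look and compute and a tool call to move; the robot and the scene stay as the last step left them, time stands still between calls to the robot, and variables do not carry over. Pictures are saved under pics/ and viewed, and the job is handed in when it is done.

Besides the shell and the picture viewer there is one more tool, called after ">>>" by a JSON object that holds its "name" and its "arguments", one argument or row to a line. apply_moves: Moves the arm, as the interface text tells. Its arguments: {"type":"object","properties":{"motion":{"type":"array"},"grip":{"type":"number"},"grip_force":{"type":"number"}},"required":["motion"]}

```bash
mkdir -p pics; ls; python3 - <<'E'
from cell import *
import cv2,numpy as np
s=observe();print(s)
for n in("scene","side"):
    p=read_camera(n);cv2.imwrite(f"pics/{n}0.png",p["img"][:,:,::-1])
    print(n,p["camera_matrix"].tolist(),p["R"],p["t"])
    for q in("rod_grip","rod_tip","rest","rest_foot","rest_grip","feeder","outlet_a","outlet_b","bowl_floor","bead0_c","bead1_c","bead2_c","jar","can"):
        try: print(q,[(np.round(d["location"],3).tolist(),round(d["score"],2)) for d in tip_of(q,p)][:6])
        except Exception as e: print(q,e)
E
```

```text
pics
{'time': 0.0, 'qpos': array([ 1.00895473e+00,  3.42682802e-01,  1.52500513e+00, -2.75512462e-06,
        1.27538929e+00, -1.45972199e-01]), 'qvel': array([-0.0001344 ,  0.00011156,  0.0008306 , -0.00083401,  0.00081449,
       -0.00064881]), 'joint_efforts': array([ 2.46312266e-03, -4.31246459e+01, -2.44220459e+01,  7.19482871e-02,
        5.60056453e-02, -1.42883441e-04]), 'tool_pos': array([0.21189603, 0.48000724, 0.29156976]), 'tool_rot': array([-3.14012350e+00, -2.13329559e-04,  2.72572390e+00]), 'contact_force': array([0.17950255, 1.0121353 , 0.24853771]), 'torque': array([0.020054  , 0.04494207, 0.00570172]), 'opening': 0.0918262942397513}
scene [[427.93643702519955, 0.0, 325.5835096127328], [0.0, 427.93643702519955, 198.04091126207712], [0.0, 0.0, 1.0]] [[ 0.88664965  0.46222858 -0.01404066]
 [ 0.36175975 -0.71220328 -0.60157824]
 [-0.28806646  0.52830979 -0.79869048]] [-0.52371025 -0.14931299  1.40373645]
rod_grip [([0.428, 0.19, 0.008], 0.74), ([0.575, 0.17, 0.111], 0.59), ([0.768, 0.162, 0.012], 0.56)]
rod_tip [([0.628, 0.154, 0.041], 0.78), ([0.733, 0.21, 0.007], 0.67
[... 1445 characters left out ...]
02], 0.66)]
outlet_a [([0.622, -0.151, 0.085], 0.86), ([0.499, -0.19, 0.09], 0.62), ([0.568, -0.212, 0.102], 0.31), ([0.385, 0.43, -0.005], 0.16)]
outlet_b [([0.622, -0.151, 0.085], 0.86), ([0.499, -0.19, 0.09], 0.62), ([0.568, -0.212, 0.102], 0.31), ([0.385, 0.43, -0.005], 0.16)]
bowl_floor [([0.564, -0.168, 0.087], 0.61), ([0.56, -0.17, -0.001], 0.42)]
bead0_c [([0.562, -0.117, 0.1], 0.4)]
bead1_c [([0.608, -0.2, 0.093], 0.47), ([0.631, 0.461, 0.0], 0.19)]
bead2_c [([0.63, 0.462, 0.002], 0.64), ([0.523, -0.24, 0.101], 0.63), ([0.569, -0.216, 0.101], 0.44)]
jar [([0.78, -0.005, -0.001], 0.62)]
can [([0.382, 0.432, -0.003], 0.96), ([0.597, -0.104, 0.1], 0.57), ([0.525, -0.239, 0.102], 0.28)]
```

View pics/scene0.png

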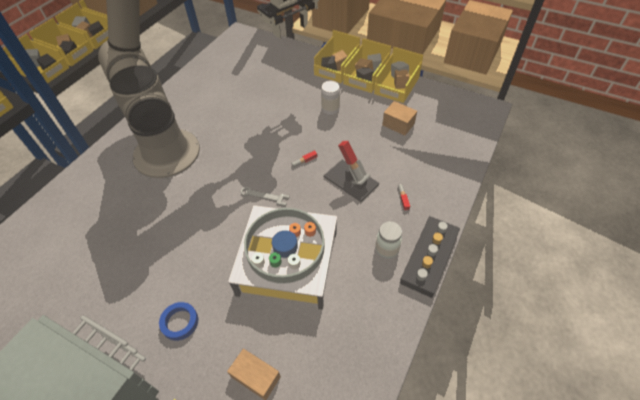

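View pics/side0.png

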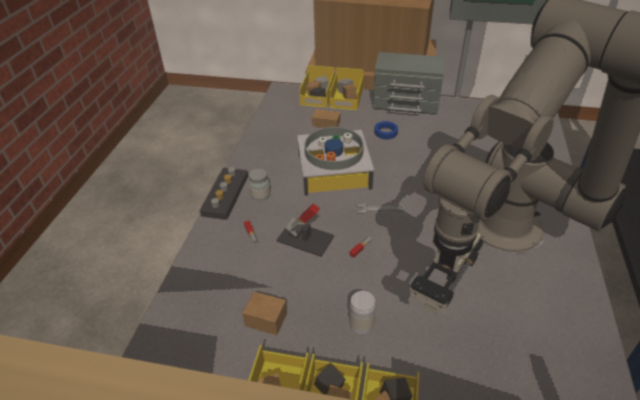

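Candidates for the rod in the scene view are (350,158) in the rest, a small red-handled one at (305,158), and another at (404,197). The largest is the one leaning in the gutter. I'll check it, and the bowl, in close crops.

```bash
python3 - <<'E'
import cv2,numpy as np
a=cv2.imread("pics/scene0.png");b=cv2.imread("pics/side0.png")
f=lambda i,x,y,w,h:cv2.resize(i[y:y+h,x:x+w],(400,300),interpolation=cv2.INTER_CUBIC)
o=np.vstack([np.hstack([f(a,225,198,120,90),f(b,285,110,100,75)]),np.hstack([f(a,280,130,140,105),f(b,240,190,140,105)])])
cv2.imwrite("pics/crop0.png",o)
E
```

```text
(no output)
```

View pics/crop0.png

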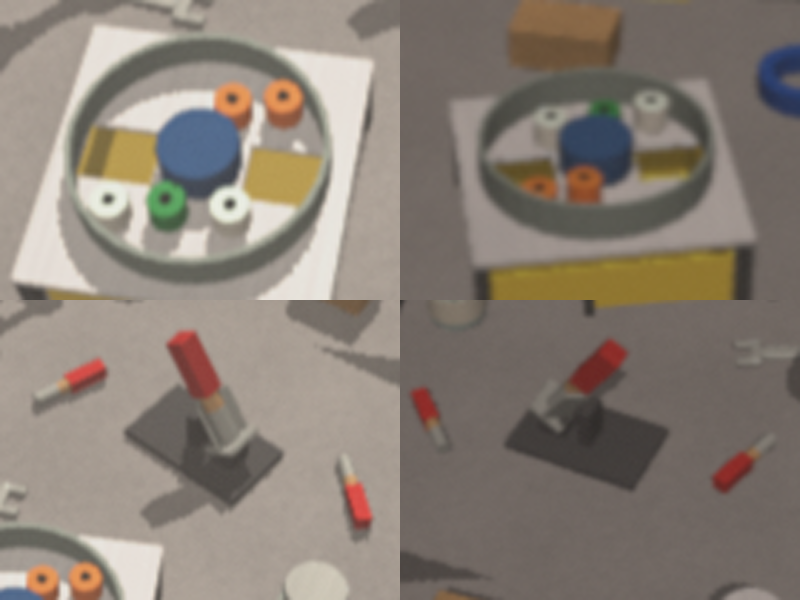

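```bash
cat > h.py <<'E'
from cell import *
import cv2,numpy as np
from scipy.spatial.transform import Rotation as Rn
RY=np.radians(-17.4); FOOT=np.array([.6243,.1568,.040]); U=np.array([np.cos(RY),np.sin(RY),0])
V=np.array([-U[1],U[0],0])
AX=np.sin(np.radians(35))*-U+np.array([0,0,np.cos(np.radians(35))])  # tip->handle
GRIP=FOOT+.088*AX
FC=np.array([.562,-.169,0]); FY=np.radians(17.4)
FR=Rn.from_euler('z',FY).as_matrix()
def proj(p,X):
    c=np.asarray(X)@p["R"].T+p["t"]; k=c@np.asarray(p["camera_matrix"]).T
    return k[...,:2]/k[...,2:]
def show(p,X,img,s,x0,y0,col,closed=False):
    q=((proj(p,np.array(X))-[x0,y0])*s).astype(np.int32)
    cv2.polylines(img,[q.reshape(-1,1,2)],closed,col,1,cv2.LINE_AA)
def pose():
    s=observe(); return s,Rn.from_euler('xyz',s["tool_rot"]).as_matrix(),s["tool_pos"]
def goto(pos,R):
    s,Rc,p=pose()
    print("t",s["time"],"pos",p.round(4),"off mm",(Rc.T@(pos-p)*1e3).round(1),"rotvec",Rn.from_matrix(Rc.T@R).as_rotvec().round(3),"q",s["qpos"].round(2),"F",s["contact_force"].round(1),"op",round(s["opening"],4))
def down(yaw): return Rn.from_euler('xyz',[np.pi,0,yaw]).as_matrix()
RG=down(RY+np.pi)@Rn.from_rotvec([0,-np.radians(35),0]).as_matrix()
RS=down(FY+np.pi)
def overlay(p,out,box,s,lines):
    x,y,w,h=box
    i=cv2.resize(p["img"][y:y+h,x:x+w,::-1],(w*s,h*s),interpolation=cv2.INTER_CUBIC)
    for X,c,cl in lines: show(p,X,i,s,x,y,c,cl)
    cv2.imwrite(out,i); return i
def circ(r,z,n=60):
    a=np.linspace(0,2*np.pi,n); return FC+np.c_[r*np.cos(a),r*np.sin(a),z+0*a]
def fl():
    L=[(circ(.094,.119),(0,0,255),True),(circ(.032,.119),(0,255,255),True)]
    for sx in(1,-1):
        X=np.array([[sx*.064+a*.029,b*.023,.085] for a,b in((1,1),(1,-1),(-1,-1),(-1,1))])
        L.append((FC+X@FR.T,(0,255,0),True))
    return L
E
python3 - <<'E'
from h import *
base=FOOT*[1,1,0]-.035*U
pl=[base+a*.075*U+b*.045*V+[0,0,.006] for a,b in((1,1),(1,-1),(-1,-1),(-1,1))]
L=[(pl,(255,255,0),True),([FOOT,FOOT+.125*AX],(0,255,0),False)]
a=read_camera("scene");b=read_camera("side")
i=overlay(a,"pics/o1.png",(300,125,100,75),4,L);j=overlay(b,"pics/o2.png",(250,190,100,75),4,L)
k=overlay(a,"pics/o1.png",(235,200,100,75),4,fl());l=overlay(b,"pics/o2.png",(285,115,100,75),4,fl())
cv2.imwrite("pics/ov1.png",np.vstack([np.hstack([i,j]),np.hstack([k,l])]))
goto(GRIP-.127*RG[:,2],RG)
print(GRIP, RG[:,2])
E
```

```text
t 1.6 pos [0.212  0.4803 0.2922] off mm [-385.3 -143.2   76.1] rotvec [-0.034 -0.61  -0.109] q [ 1.01  0.34  1.52  0.    1.28 -0.15] F [0.8 0.5 0.4] op 0.0915
[0.57613498 0.171894   0.11208538] [ 0.54732977 -0.17152275 -0.81915204]
```

View pics/ov1.png

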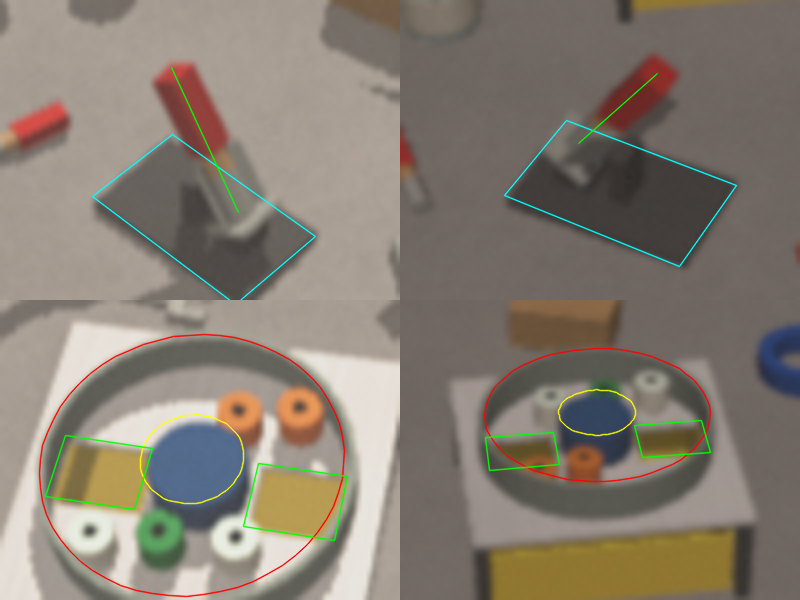

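>>> {"name": "apply_moves", "arguments": {
  "motion": [
    {"offset":[-35,-13,0],"rotation":[0,0,0]},
    {"offset":[-35,-13,0],"rotation":[0,0,0]},
    {"offset":[-35,-13,0],"rotation":[0,0,0]},
    {"offset":[-35,-13,0],"rotation":[0,0,0]},
    {"offset":[-35,-13,5],"rotation":[0,0,0]},
    {"offset":[-35,-13,5],"rotation":[0,0,0]},
    {"offset":[-35,-13,5],"rotation":[0,0,0]},
    {"offset":[-35,-13,5],"rotation":[0,0,0]},
    {"offset":[-30,-12,5],"rotation":[0,-0.1,0]},
    {"offset":[-30,-12,5],"rotation":[0,-0.1,0]},
    {"offset":[-20,-5,5],"rotation":[0,-0.1,-0.05]},
    {"offset":[0,0,0],"rotation":[0,-0.1,-0.05]}
  ],
  "grip": 0
}}

```text
time: 2.6
tool_pos: [0.5039, 0.2019, 0.2645]
tool_rot: [-3.115, 0.415, 2.838]
contact_force: [-0.3, -1.2, 0.3]
opening: 0.0919
```

```bash
python3 - <<'E'
from h import *
goto(GRIP-.127*RG[:,2],RG)
E
```

```text
t 2.6 pos [0.5039 0.2019 0.2645] off mm [14.9 -5.8 46.5] rotvec [-0.027 -0.195  0.003] q [ 0.37  0.3   1.74 -0.38  0.83 -0.68] F [-0.3 -1.2  0.3] op 0.0919
```

>>> {"name": "apply_moves", "arguments": {
  "motion": [
    {"offset":[5,-2,16],"rotation":[-0.013,-0.1,0]},
    {"offset":[4,-2,16],"rotation":[-0.013,-0.095,0]},
    {"offset":[0,-1,14],"rotation":[0,0,0]},
    {"offset":[0,0,0],"rotation":[0,0,0]}
  ]
}}

```text
time: 2.93
tool_pos: [0.5147, 0.1917, 0.2225]
tool_rot: [-3.137, 0.605, 2.844]
contact_force: [0.9, 0.6, -0.3]
opening: 0.0919
```

```bash
cat >> h.py <<'E'
def wristcam(name):
    s,Rc,p=pose(); c=read_camera("wrist"); T=np.array(c["tool_from_camera"])
    M=np.eye(4);M[:3,:3]=Rc;M[:3,3]=p; W=np.linalg.inv(M@T)
    c2=dict(c); c2["R"]=W[:3,:3]; c2["t"]=W[:3,3]
    cv2.imwrite(name,c["img"][:,:,::-1]); return c,c2
E
python3 - <<'E'
from h import *
goto(GRIP-.127*RG[:,2],RG)
c,c2=wristcam("pics/w0.png")
i=c["img"][:,:,::-1].copy()
base=FOOT*[1,1,0]-.035*U
pl=[base+a*.075*U+b*.045*V+[0,0,.006] for a,b in((1,1),(1,-1),(-1,-1),(-1,1))]
show(c2,pl,i,1,0,0,(255,255,0),True)
top=[GRIP+.037*AX+.0125*(a*V+b*np.cross(V,AX)) for a,b in((1,1),(1,-1),(-1,-1),(-1,1))]
show(c2,top,i,1,0,0,(0,255,0),True)
show(c2,[FOOT,FOOT+.125*AX],i,1,0,0,(0,255,0))
cv2.imwrite("pics/w0o.png",i)
for q in("rod_grip","rod_tip","rest_foot","rest_grip","rest"):
    print(q,[(np.round(d["location"],4).tolist(),round(d["score"],2)) for d in tip_of(q,c)][:4])
E
```

```text
t 2.9333 pos [0.5147 0.1917 0.2225] off mm [10.4 -0.5  0.5] rotvec [-0.001 -0.006  0.005] q [ 0.38  0.34  1.9  -0.76  0.55 -0.3 ] F [ 0.9  0.6 -0.3] op 0.0919
rod_grip [([0.5782, 0.1744, 0.1142], 0.77), ([0.7677, 0.1588, 0.0089], 0.72)]
rod_tip [([0.7336, 0.2066, 0.0089], 0.78), ([0.6236, 0.1574, 0.0442], 0.56)]
rest_foot [([0.6216, 0.1589, 0.0406], 0.92)]
rest_grip []
rest [([0.5892, 0.1623, -0.0012], 0.68)]
```

View pics/w0o.png

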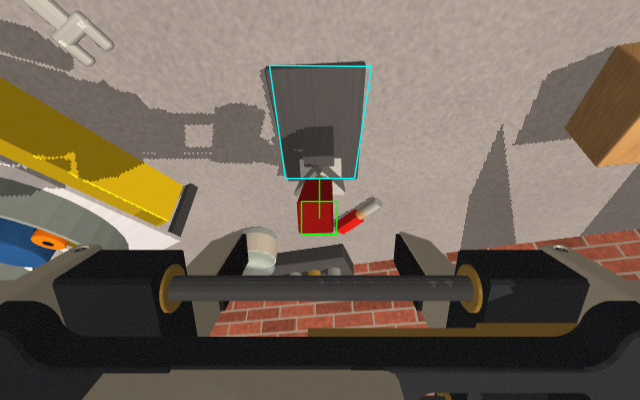

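```bash
python3 - <<'E'
import cv2
a=cv2.imread("pics/w0.png")
cv2.imwrite("pics/w0c.png",cv2.resize(a[55:255,240:400],(640,800),interpolation=cv2.INTER_CUBIC)[:600])
cv2.imwrite("pics/w0d.png",cv2.resize(a[150:250,265:385],(720,600),interpolation=cv2.INTER_CUBIC))
E
```

```text
(no output)
```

View pics/w0c.png

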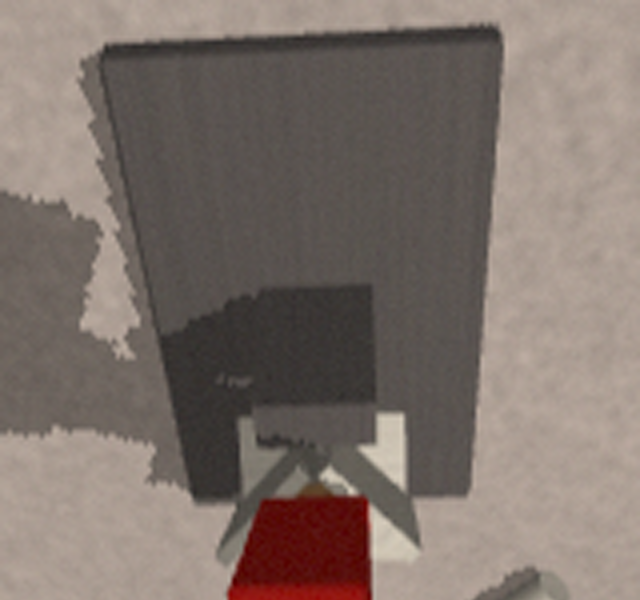

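View pics/w0d.png

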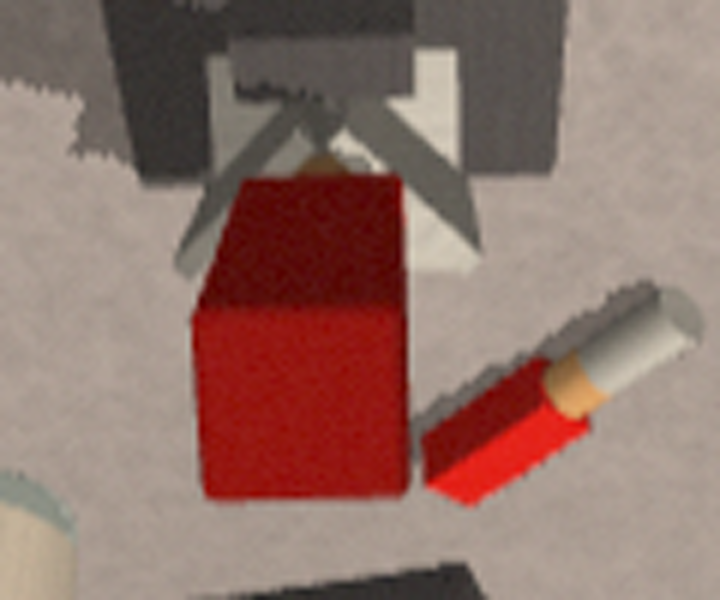

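```bash
python3 - <<'E'
from h import *
from scipy.optimize import least_squares
c,c2=wristcam("pics/w1.png")
P=np.array([[266.5,70],[364.5,65.8],[288,180],[357,179]])
H=np.array([[297.5,201.7],[332.5,201],[333,232.7],[299.5,232.8]])
def geo(p):
    u=np.array([np.cos(p[2]),np.sin(p[2]),0]);v=np.array([-u[1],u[0],0]);b=np.array([p[0],p[1],0])
    ax=-np.sin(np.radians(35))*u+[0,0,np.cos(np.radians(35))]; w=np.cross(v,ax)
    return u,v,b,ax,w
def m(p,th):
    u,v,b,ax,w=geo(p)
    pl=np.array([b+a*.075*u+k*.045*v+[0,0,th] for a,k in((-1,-1),(-1,1),(1,-1),(1,1))])
    e=b+.035*u+[0,0,.04]+.125*ax
    q=np.array([e+.0125*(k*v+a*w) for k,a in((-1,-1),(1,-1),(1,1),(-1,1))])
    return proj(c2,pl),proj(c2,q)
b0=FOOT-.035*U
x0=[b0[0],b0[1],RY]
print(m(x0,.006)[0].round(),m(x0,.006)[1].round())
for mode in (0,1,2):
    def f(p):
        a,q=m(p,.006)
        r=[(a-P).ravel()] if mode!=1 else []
        if mode!=0: r.append((q-H).ravel())
        return np.concatenate(r)
    r=least_squares(f,x0); print(mode,r.x.round(4),np.degrees(r.x[2]).round(2),"rms",np.sqrt(np.mean(r.fun**2)).round(2),r.fun.round(1))
    u,v,b,ax,w=geo(r.x); print("foot",(b+.035*u).round(4),"grip",(b+.035*u+[0,0,.04]+.088*ax).round(4))
E
```

```text
[[268.  62.]
 [369.  63.]
 [284. 176.]
 [353. 176.]] [[299. 196.]
 [335. 197.]
 [335. 230.]
 [300. 230.]]
0 [ 0.5964  0.1666 -0.2548] -14.6 rms 0.84 [-0.5  0.7  0.7  0.5  0.5 -0.6 -0.8 -1.7]
foot [0.6303 0.1577 0.    ] grip [0.5814 0.1705 0.1121]
1 [ 0.5957  0.1658 -0.2666] -15.28 rms 0.46 [-0.2 -0.5  0.3 -0.5  0.3  0.4 -0.4  0.9]
foot [0.6294 0.1566 0.    ] grip [0.5808 0.1699 0.1121]
2 [ 0.5961  0.1663 -0.2547] -14.59 rms 0.72 [-0.9  0.5  0.4  0.2  0.2 -0.7 -1.  -1.8 -0.1 -0.1  0.3 -0.4  0.6  0.5
  0.   1.2]
foot [0.63   0.1575 0.    ] grip [0.5811 0.1702 0.1121]
```

```bash
sed -i 's/^RY=.*/RY=np.radians(-14.8); FOOT=np.array([.6290,.1572,.040]); U=np.array([np.cos(RY),np.sin(RY),0])/' h.py; python3 - <<'E'
from h import *
print(GRIP)
goto(GRIP-.127*RG[:,2],RG)
E
```

```text
[0.58019985 0.17009355 0.11208538]
t 3.2833 pos [0.5157 0.1925 0.2256] off mm [ 9.2 -5.4  5.2] rotvec [-0.024 -0.002 -0.034] q [ 0.38  0.33  1.89 -0.76  0.55 -0.3 ] F [-0.2  0.1  0.2] op 0.0916
```

```bash
python3 - <<'E'
from h import *
from scipy.optimize import least_squares
a=cv2.imread("pics/w0.png").astype(int);b=cv2.imread("pics/w1.png").astype(int);print(abs(a-b).mean())
red=lambda i:np.argwhere((i[:,:,2]>100)&(i[:,:,1]<40))
for i in(a,b):
    m=((i[190:240,290:340,2]>90)&(i[190:240,290:340,1]<40));w=np.argwhere(m);print(w.min(0)+[190,290],w.max(0)+[190,290],m.sum())
c=read_camera("wrist");T=np.array(c["tool_from_camera"])
P=np.array([[266.5,70],[364.5,65.8],[288,180],[357,179]])
H=np.array([[297.5,201.7],[332.5,201],[333,232.7],[299.5,232.8]])
M=np.eye(4);M[:3,:3]=Rn.from_euler('xyz',[-3.137, 0.605, 2.844]).as_matrix();M[:3,3]=[0.5147,0.1917,0.2225]
W=np.linalg.inv(M@T);c2=dict(c);c2["R"]=W[:3,:3];c2["t"]=W[:3,3]
def geo(p):
    u=np.array([np.cos(p[2]),np.sin(p[2]),0]);v=np.array([-u[1],u[0],0]);b=np.array([p[0],p[1],0])
    ax=-np.sin(np.radians(35))*u+[0,0,np.cos(np.radians(35))]; w=np.cross(v,ax)
    return u,v,b,ax,w
def m(p,th):
    u,v,b,ax,w=geo(p)
    pl=np.array([b+a*.075*u+k*.045*v+[0,0,th] for a,k in((-1,-1),(-1,1),(1,-1),(1,1))])
    e=b+.035*u+[0,0,.04]+.125*ax
    q=np.array([e+.0125*(k*v+a*w) for k,a in((-1,-1),(1,-1),(1,1),(-1,1))])
    return proj(c2,pl),proj(c2,q)
x0=[.59,.165,-.28]
for mode in (0,1,2):
    def f(p):
        a,q=m(p,.006)
        r=[(a-P).ravel()] if mode!=1 else []
        if mode!=0: r.append((q-H).ravel())
        return np.concatenate(r)
    r=least_squares(f,x0); print(mode,r.x.round(4),np.degrees(r.x[2]).round(2),"rms",np.sqrt(np.mean(r.fun**2)).round(2))
    u,v,b,ax,w=geo(r.x); print("foot",(b+.035*u).round(4),"grip",(b+.035*u+[0,0,.04]+.088*ax).round(4))
goto(GRIP-.127*RG[:,2],RG)
E
```

```text
6.5068984375
[190 297] [232 339] 1214
[190 295] [228 339] 1230
0 [ 0.5923  0.1658 -0.2542] -14.56 rms 0.72
foot [0.6262 0.157  0.    ] grip [0.5774 0.1697 0.1121]
1 [ 0.5896  0.1665 -0.2621] -15.02 rms 0.97
foot [0.6234 0.1574 0.    ] grip [0.5746 0.1705 0.1121]
2 [ 0.5911  0.1663 -0.2548] -14.6 rms 1.2
foot [0.625  0.1574 0.    ] grip [0.5761 0.1702 0.1121]
t 3.3333 pos [0.5157 0.1925 0.2255] off mm [ 9.  -5.3  5.1] rotvec [-0.024 -0.002 -0.034] q [ 0.38  0.33  1.89 -0.76  0.55 -0.3 ] F [-0.5 -0.5 -0.1] op 0.0918
```

```bash
sed -i 's/FOOT=np.array(\[.6290,.1572/FOOT=np.array([.6250,.1572/' h.py; python3 - <<'E'
from h import *
goto(GRIP-.127*RG[:,2],RG)
goto(GRIP-.047*RG[:,2],RG)
E
```

```text
t 3.3333 pos [0.5157 0.1925 0.2255] off mm [12.2 -6.5  2.9] rotvec [-0.024 -0.002 -0.034] q [ 0.38  0.33  1.89 -0.76  0.55 -0.3 ] F [-0.5 -0.5 -0.1] op 0.0918
t 3.3333 pos [0.5157 0.1925 0.2255] off mm [12.  -4.6 82.9] rotvec [-0.024 -0.002 -0.034] q [ 0.38  0.33  1.89 -0.76  0.55 -0.3 ] F [-0.5 -0.5 -0.1] op 0.0918
```

>>> {"name": "apply_moves", "arguments": {
  "motion": [
    {"offset":[6,-3,0],"rotation":[-0.012,0,-0.017]},
    {"offset":[6,-3,2],"rotation":[-0.012,0,-0.017]},
    {"offset":[0,0,15],"rotation":[0,0,0]},
    {"offset":[0,0,15],"rotation":[0,0,0]},
    {"offset":[0,0,0],"rotation":[0,0,0]},
    {"offset":[0,0,0],"rotation":[0,0,0]}
  ]
}}

```text
time: 3.83
tool_pos: [0.5236, 0.1856, 0.1952]
tool_rot: [3.137, 0.614, 2.882]
contact_force: [-0.8, 0.0, -0.1]
opening: 0.0916
```

```bash
python3 - <<'E'
from h import *
goto(GRIP-.047*RG[:,2],RG)
c,c2=wristcam("pics/w2.png")
i=c["img"][:,:,::-1].copy()
for d in (.037,-.03):
  top=[GRIP+d*AX+.0125*(a*V+b*np.cross(V,AX)) for a,b in((1,1),(1,-1),(-1,-1),(-1,1))]
  show(c2,top,i,1,0,0,(0,255,0),True)
cv2.imwrite("pics/w2o.png",i)
E
```

```text
t 3.8333 pos [0.5236 0.1856 0.1952] off mm [ 2.9 -1.8 52.6] rotvec [ 0.004  0.003 -0.001] q [ 0.35  0.38  1.93 -0.86  0.44 -0.24] F [-0.8  0.  -0.1] op 0.0916
```

View pics/w2o.png

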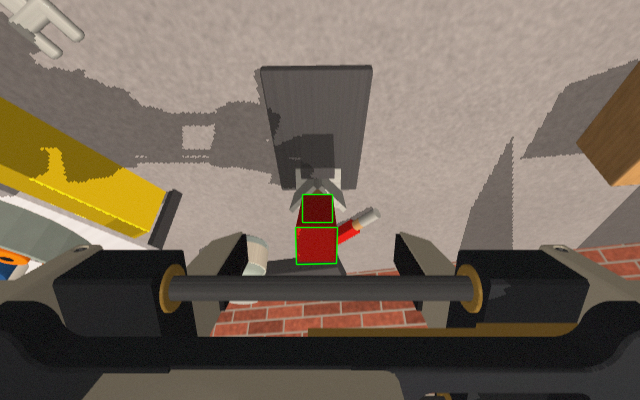

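```bash
cat >> h.py <<'E'
TD=28.
RG2=down(RY+np.pi)@Rn.from_rotvec([0,-np.radians(TD),0]).as_matrix()
E
python3 - <<'E'
from h import *
goto(GRIP-.087*RG2[:,2],RG2)
goto(GRIP-.049*RG2[:,2],RG2)
E
```

```text
t 3.8833 pos [0.5235 0.1857 0.1953] off mm [-7.8 -1.6 13.4] rotvec [ 0.005  0.125 -0.001] q [ 0.35  0.38  1.93 -0.86  0.44 -0.24] F [-0.3 -0.3 -0.4] op 0.092
t 3.8833 pos [0.5235 0.1857 0.1953] off mm [-3.1 -1.8 51.1] rotvec [ 0.005  0.125 -0.001] q [ 0.35  0.38  1.93 -0.86  0.44 -0.24] F [-0.3 -0.3 -0.4] op 0.092
```

>>> {"name": "apply_moves", "arguments": {
  "motion": [
    {"offset":[-4,-1,5],"rotation":[0.003,0.062,0]},
    {"offset":[-3,-1,8],"rotation":[0.002,0.062,0]},
    {"offset":[0,0,10],"rotation":[0,0,0]},
    {"offset":[0,0,10],"rotation":[0,0,0]},
    {"offset":[0,0,0],"rotation":[0,0,0]},
    {"offset":[0,0,0],"rotation":[0,0,0]}
  ]
}}

```text
time: 4.38
tool_pos: [0.5442, 0.1793, 0.1725]
tool_rot: [3.139, 0.497, 2.882]
contact_force: [-0.7, 0.2, 0.2]
opening: 0.0915
```

```bash
python3 - <<'E'
from h import *
goto(GRIP-.049*RG2[:,2],RG2)
E
```

```text
t 4.3833 pos [0.5442 0.1793 0.1725] off mm [-0.8 -0.8 19.9] rotvec [ 0.002  0.009 -0.001] q [ 0.29  0.44  1.85 -0.57  0.48 -0.56] F [-0.7  0.2  0.2] op 0.0915
```

>>> {"name": "apply_moves", "arguments": {
  "motion": [
    {"offset":[0,0,10],"rotation":[0,0.009,0]},
    {"offset":[0,-1,10],"rotation":[0,0,0]},
    {"offset":[0,0,0],"rotation":[0,0,0]},
    {"offset":[0,0,0],"rotation":[0,0,0]}
  ]
}}

```text
time: 4.72
tool_pos: [0.5525, 0.1761, 0.1524]
tool_rot: [3.141, 0.488, 2.885]
contact_force: [0.8, -1.2, -0.4]
opening: 0.0921
```

```bash
python3 - <<'E'
from h import *
goto(GRIP-.049*RG2[:,2],RG2)
E
```

```text
t 4.7167 pos [0.5525 0.1761 0.1524] off mm [-2.6  0.2 -1.9] rotvec [ 0.002 -0.001  0.001] q [ 0.28  0.48  1.85 -0.59  0.45 -0.55] F [ 0.8 -1.2 -0.4] op 0.0921
```

>>> {"name": "apply_moves", "arguments": {
  "motion": [
    {"offset":[0,0,0],"rotation":[0,0,0]},
    {"offset":[0,0,0],"rotation":[0,0,0]},
    {"offset":[0,0,0],"rotation":[0,0,0]},
    {"offset":[0,0,0],"rotation":[0,0,0]},
    {"offset":[0,0,0],"rotation":[0,0,0]},
    {"offset":[0,0,0],"rotation":[0,0,0]},
    {"offset":[0,0,0],"rotation":[0,0,0]},
    {"offset":[0,0,0],"rotation":[0,0,0]}
  ],
  "grip": 1,
  "grip_force": 45
}}

```text
time: 5.38
tool_pos: [0.5524, 0.1763, 0.153]
tool_rot: [3.14, 0.489, 2.885]
contact_force: [-0.1, -0.5, -0.2]
opening: 0.0431
```

```bash
python3 - <<'E'
from h import *
goto(GRIP-.049*RG2[:,2],RG2)
s,R,p=pose()
c,c2=wristcam("pics/w3.png")
print("world up in tool",R.T@[0,0,1], "HOMEPOSE",p.tolist(),s["tool_rot"].tolist())
E
```

```text
t 5.3833 pos [0.5524 0.1763 0.153 ] off mm [-2.5  0.1 -1.3] rotvec [0.002 0.    0.001] q [ 0.28  0.48  1.85 -0.59  0.45 -0.55] F [-0.1 -0.5 -0.2] op 0.0431
world up in tool [-0.46969719  0.0010439  -0.88282697] HOMEPOSE [0.5523709403841903, 0.17632618108387085, 0.15302176038184412] [3.1404102029083782, 0.48894774778678185, 2.8848572639006678]
```

View pics/w3.png

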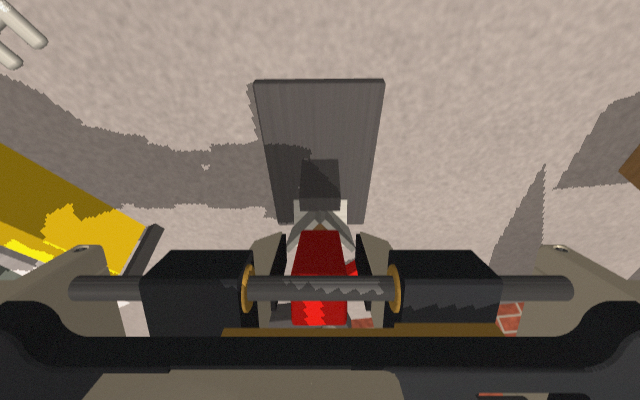

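Fingers are still closing (43 mm) and the handle sits centred between them at (320,280). I'll keep closing.

>>> {"name": "apply_moves", "arguments": {
  "motion": [
    {"offset":[0,0,0],"rotation":[0,0,0]},
    {"offset":[0,0,0],"rotation":[0,0,0]},
    {"offset":[0,0,0],"rotation":[0,0,0]},
    {"offset":[0,0,0],"rotation":[0,0,0]},
    {"offset":[0,0,0],"rotation":[0,0,0]},
    {"offset":[0,0,0],"rotation":[0,0,0]}
  ]
}}

```text
time: 5.93
tool_pos: [0.5523, 0.176, 0.1532]
tool_rot: [3.141, 0.489, 2.885]
contact_force: [-1.3, -1.0, 1.4]
opening: 0.0248
```

```bash
python3 - <<'E'
from h import *
goto(GRIP-.049*RG2[:,2],RG2)
s,R,p=pose()
print("world up in tool",R.T@[0,0,1], "HOMEPOSE",p.tolist(),s["tool_rot"].tolist())
E
```

```text
t 5.9333 pos [0.5523 0.176  0.1532] off mm [-2.4  0.4 -1.2] rotvec [0.001 0.    0.001] q [ 0.28  0.48  1.85 -0.59  0.45 -0.55] F [-1.3 -1.   1.4] op 0.0248
world up in tool [-4.69697954e-01  6.27185191e-04 -8.82826959e-01] HOMEPOSE [0.5523164648674074, 0.176000880325009, 0.15317817892400595] [3.140882225481997, 0.48894861152477365, 2.884607851342735]
```

>>> {"name": "apply_moves", "arguments": {
  "motion": [
    {"offset":[-5,0,-9],"rotation":[0,0,0]},
    {"offset":[-9,0,-18],"rotation":[0,0,0]},
    {"offset":[-10,0,-18],"rotation":[0,0,0]},
    {"offset":[-9,0,-18],"rotation":[0,0,0]},
    {"offset":[-10,0,-18],"rotation":[0,0,0]},
    {"offset":[-9,0,-18],"rotation":[0,0,0]},
    {"offset":[-10,0,-18],"rotation":[0,0,0]},
    {"offset":[0,0,0],"rotation":[0,0,0]}
  ]
}}

```text
time: 6.6
tool_pos: [0.5503, 0.1765, 0.2868]
tool_rot: [-3.139, 0.479, 2.888]
contact_force: [1.6, 0.2, -0.3]
opening: 0.0248
```

```bash
cat >> h.py <<'E'
HP=np.array([.5523,.176,.1532]); HR=Rn.from_euler('xyz',[3.1409,.4889,2.8846]).as_matrix()
# rod in tool frame
TIP_T=HR.T@(FOOT-HP); AX_T=HR.T@AX
E
python3 - <<'E'
from h import *
s,R,p=pose();print(p,s["tool_rot"],s["opening"],s["qpos"].round(2),"tip_T",TIP_T.round(4),"ax",AX_T.round(3))
for n in("scene","side"):
    c=read_camera(n);i=c["img"][:,:,::-1].copy()
    show(c,[p+R@TIP_T,p+R@(TIP_T+.125*AX_T)],i,1,0,0,(0,255,0))
    cv2.imwrite(f"pics/{n}1.png",i)
a=cv2.imread("pics/scene1.png");b=cv2.imread("pics/side1.png")
f=lambda i,x,y,w,h:cv2.resize(i[y:y+h,x:x+w],(400,300),interpolation=cv2.INTER_CUBIC)
cv2.imwrite("pics/c1.png",np.hstack([f(a,280,90,140,105),f(b,240,150,140,105)]))
E
```

```text
[0.55030505 0.17647409 0.28677151] [-3.13907319  0.47869044  2.88750046] 0.024843226787466727 [ 0.28  0.3   1.69 -0.35  0.77 -0.83] tip_T [-0.0131  0.0002  0.1352] ax [ 0.122  0.001 -0.993]
```

View pics/c1.png

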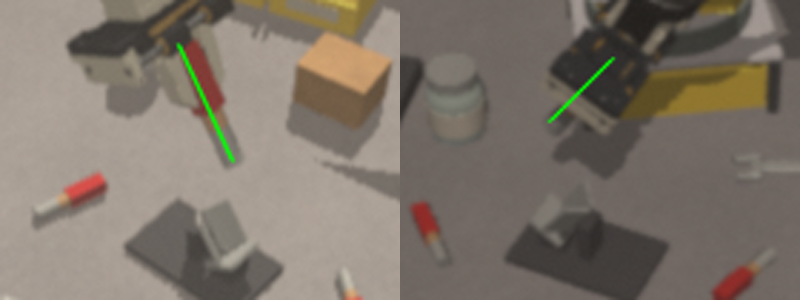

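```bash
cat >> h.py <<'E'
th=np.arctan2(AX_T[0],-AX_T[2])
def stirR(yaw):
    R=down(yaw)
    return R@Rn.from_rotvec([0,th,0]).as_matrix()
RST=stirR(FY+np.pi)
if abs((RST@AX_T)[2])<.999: RST=down(FY+np.pi)@Rn.from_rotvec([0,-th,0]).as_matrix()
def tcp_for(fx,fy,z,R=None):
    R=RST if R is None else R
    return FC+FR@np.array([fx,fy,0])+[0,0,z]-R@TIP_T
def tipF():
    s,R,p=pose(); w=p+R@TIP_T; f=FR.T@(w-FC); return f*1e3, R@AX_T
E
python3 - <<'E'
from h import *
print(RST@AX_T)
goto(tcp_for(0,0,.2),RST)
E
```

```text
[-4.31329734e-04  1.37637486e-03  9.99998960e-01]
t 6.7 pos [0.5487 0.1759 0.2824] off mm [-115.3 -329.     1.1] rotvec [-0.104  0.577 -0.558] q [ 0.28  0.3   1.69 -0.35  0.77 -0.83] F [-0.9  0.2 -1.4] op 0.025
```

>>> {"name": "apply_moves", "arguments": {
  "motion": [
    {"offset":[-10,-30,0],"rotation":[0,0,0]},
    {"offset":[-14,-38,0],"rotation":[0,0,0]},
    {"offset":[-14,-38,0],"rotation":[0,0,0]},
    {"offset":[-14,-38,0],"rotation":[0,0,0]},
    {"offset":[-14,-38,0],"rotation":[0,0,0]},
    {"offset":[-14,-38,0],"rotation":[-0.017,0.096,-0.09]},
    {"offset":[-14,-38,0],"rotation":[-0.017,0.096,-0.09]},
    {"offset":[-10,-25,0],"rotation":[-0.017,0.096,-0.09]},
    {"offset":[0,0,0],"rotation":[-0.017,0.096,-0.09]},
    {"offset":[0,0,0],"rotation":[-0.017,0.096,-0.09]},
    {"offset":[0,0,0],"rotation":[-0.017,0.096,-0.09]},
    {"offset":[0,0,0],"rotation":[0,0,0]}
  ]
}}

```text
time: 7.7
tool_pos: [0.5661, -0.1242, 0.3039]
tool_rot: [3.141, -0.104, -2.906]
contact_force: [-0.9, 0.1, -2.3]
opening: 0.0247
```

```bash
python3 - <<'E'
from h import *
goto(tcp_for(0,0,.2),RST); print(tipF())
E
```

```text
t 7.7 pos [ 0.5661 -0.1242  0.3039] off mm [ 14.2 -42.6 -30.6] rotvec [ 0.008  0.018 -0.068] q [-0.32  0.48  1.28 -0.06  1.47 -2.12] F [-0.9  0.1 -2.3] op 0.0247
(array([ 16.31739697,  41.8657811 , 168.08689491]), array([-0.01756874, -0.00303435,  0.99984105]))
```

>>> {"name": "apply_moves", "arguments": {
  "motion": [
    {"offset":[5,-14,-15],"rotation":[0.004,0.01,-0.034]},
    {"offset":[5,-14,-15],"rotation":[0.004,0.008,-0.034]},
    {"offset":[4,-14,-15],"rotation":[0,0,0]},
    {"offset":[0,0,0],"rotation":[0,0,0]},
    {"offset":[0,0,0],"rotation":[0,0,0]}
  ]
}}

```text
time: 8.12
tool_pos: [0.5682, -0.1668, 0.3397]
tool_rot: [3.136, -0.128, -2.844]
contact_force: [-0.1, 1.1, -2.3]
opening: 0.025
```

```bash
python3 - <<'E'
from h import *
goto(tcp_for(0,0,.2),RST); print(tipF())
c,c2=wristcam("pics/w4.png")
i=c["img"][:,:,::-1].copy()
for X,co,cl in fl(): show(c2,X,i,1,0,0,co,cl)
cv2.imwrite("pics/w4o.png",i)
a=read_camera("scene");b=read_camera("side")
for p in(a,b,c):
  for q in("bead0_c","bead1_c","bead2_c","outlet_a","bowl_floor"):
    print(q,[((FR.T@(np.array(d["location"])-FC)*1e3).round(0).tolist(),round(d["score"],2)) for d in tip_of(q,p)][:6])
E
```

```text
t 8.1167 pos [ 0.5682 -0.1668  0.3397] off mm [ 2.7 -0.4  4.2] rotvec [ 0.007 -0.006 -0.006] q [-0.38  0.5   1.16 -0.08  1.59 -2.25] F [-0.1  1.1 -2.3] op 0.025
(array([  2.3290445 ,   1.21823872, 203.90518529]), array([ 0.00730399, -0.0023575 ,  0.99997055]))
bead0_c [([15.0, 45.0, 96.0], 0.46)]
bead1_c [([39.0, -46.0, 96.0], 0.53)]
bead2_c [([-5.0, -52.0, 101.0], 0.61)]
outlet_a [([-59.0, -3.0, 85.0], 0.83), ([66.0, 0.0, 84.0], 0.82), ([56.0, 52.0, 94.0], 0.59), ([-55.0, -60.0, 100.0], 0.54)]
bowl_floor []
bead0_c [([13.0, 50.0, 100.0], 0.58)]
bead1_c [([36.0, -46.0, 96.0], 0.51)]
bead2_c [([-8.0, -45.0, 102.0], 0.45)]
outlet_a [([-63.0, -2.0, 87.0], 0.85), ([67.0, -2.0, 85.0], 0.85), ([3.0, -3.0, 6.0], 0.62)]
bowl_floor [([2.0, -1.0, 81.0], 0.8)]
bead0_c [([20.0, 45.0, 100.0], 0.81)]
bead1_c [([35.0, -48.0, 95.0], 0.77)]
bead2_c [([-12.0, -45.0, 100.0], 0.92)]
outlet_a [([-64.0, -4.0, 84.0], 0.77)]
bowl_floor []
```

View pics/w4o.png

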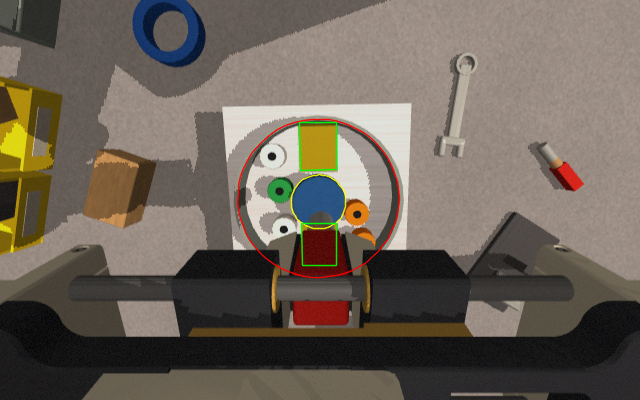

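```bash
cat >> h.py <<'E'
def ray(c2,px,z):
    K=np.array(c2["camera_matrix"]);d=c2["R"].T@np.linalg.solve(K,[px[0],px[1],1]);o=-c2["R"].T@c2["t"]
    X=o+d*(z-o[2])/d[2]; return FR.T@(X-FC)*1e3
E
python3 - <<'E'
from h import *
c,c2=wristcam("pics/w5.png")
for n,px in dict(wA=(271,155),g=(279,190),wB=(283,229),o1=(357,214),o2=(365,243)).items(): 
    f=ray(c2,px,.111);print(n,f.round(0),"r",np.hypot(*f[:2]).round(0),"ang",np.degrees(np.arctan2(f[1],f[0])).round(0))
E
```

```text
wA [-55. -56. 111.] r 78.0 ang -134.0
g [-13. -48. 111.] r 49.0 ang -106.0
wB [ 35. -44. 111.] r 56.0 ang -52.0
o1 [ 17.  46. 111.] r 49.0 ang 70.0
o2 [ 54.  57. 111.] r 78.0 ang 47.0
```

```bash
cat >> h.py <<'E'
def plan(wps,step=6,start=None):
    """wps: feeder mm (x,y,z) or step tuples; prints rows of tool offsets"""
    s,R,p=pose(); cur,_=tipF(); rows=[]
    rot=Rn.from_matrix(R.T@RST).as_rotvec()
    err=np.zeros(3)
    for w in wps:
        st=w[3] if len(w)>3 else step
        w=np.array(w[:3],float); d=w-cur; n=max(1,int(np.ceil(np.linalg.norm(d)/st)))
        for k in range(n):
            o=RST.T@FR@(d/n)+err; r=np.round(o*2)/2; err=o-r; rows.append(r)
        cur=w
    a,_=tipF()
    print("tip",a.round(1),"t",round(s["time"],2),"F",s["contact_force"].round(1),"op",round(s["opening"],4),"rotfix",rot.round(3),"q",s["qpos"].round(2))
    print(len(rows)," ".join("[%g,%g,%g]"%tuple(r) for r in rows))
def arc(a0,a1,r0,r1=None,z=92,n=None):
    r1=r0 if r1 is None else r1; n=n or max(2,int(abs(a1-a0)/6)+1)
    return [(r*np.cos(np.radians(a)),r*np.sin(np.radians(a)),z) for a,r in zip(np.linspace(a0,a1,n),np.linspace(r0,r1,n))]
E
python3 - <<'E'
from h import *
print((RST.T@FR).round(3))
plan([(21,78,150,30),(21,78,120,15)])
E
```

```text
[[-0.993  0.     0.122]
 [ 0.     1.     0.   ]
 [-0.122  0.    -0.993]]
tip [  2.5   0.8 205.6] t 9.07 F [-0.5  0.7 -0.9] op 0.0248 rotfix [ 0.006 -0.006 -0.004] q [-0.38  0.5   1.15 -0.08  1.6  -2.25]
6 [-6.5,19.5,13] [-6,19,13.5] [-6.5,19.5,13] [-6,19,13.5] [-2,0,15] [-2,0,14.5]
```

>>> {"name": "apply_moves", "arguments": {
  "motion": [
    {"offset":[-6.5,19.5,13],"rotation":[0.006,-0.006,-0.004]},
    {"offset":[-6,19,13.5],"rotation":[0,0,0]},
    {"offset":[-6.5,19.5,13],"rotation":[0,0,0]},
    {"offset":[-6,19,13.5],"rotation":[0,0,0]},
    {"offset":[-2,0,12],"rotation":[0,0,0]},
    {"offset":[0,0,0],"rotation":[0,0,0]},
    {"offset":[0,0,0],"rotation":[0,0,0]}
  ]
}}

```text
time: 9.65
tool_pos: [0.5636, -0.0859, 0.2719]
tool_rot: [-3.138, -0.12, -2.84]
contact_force: [0.2, -0.9, -0.4]
opening: 0.0248
```

```bash
python3 - <<'E'
from h import *
plan([(21,78,120,10),(21,78,92,7)])
c,c2=wristcam("pics/w6.png")
a=read_camera("scene");b=read_camera("side")
i=[]
for p,x,y in((a,235,200),(b,285,110)):
    im=cv2.resize(p["img"][y:y+75,x:x+100,::-1],(400,300),interpolation=cv2.INTER_CUBIC);i.append(im)
cv2.imwrite("pics/b1.png",np.hstack(i))
E
```

```text
tip [ 23.3  78.6 136.1] t 9.65 F [ 0.2 -0.9 -0.4] op 0.0248 rotfix [-0.003  0.002 -0.002] q [-0.26  0.49  1.35 -0.07  1.4  -2.11]
6 [0,-0.5,8] [0.5,-0,8.5] [-1,-0,6.5] [-1,-0,7] [-0.5,-0,7] [-1,-0,7]
```

View pics/w6.png

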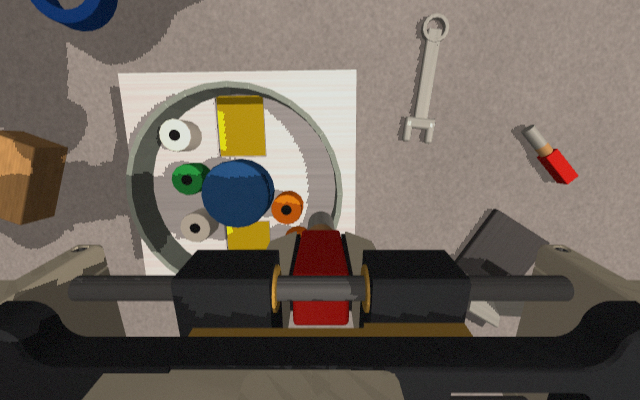

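View pics/b1.png

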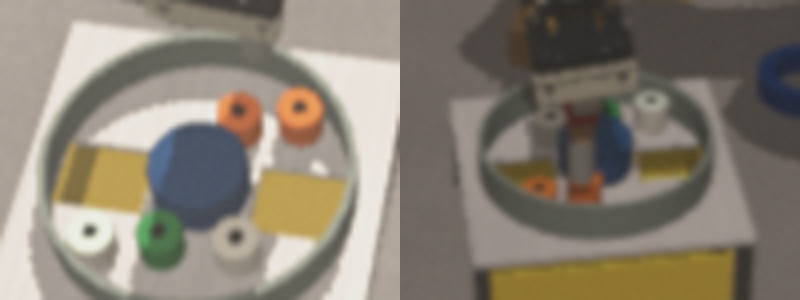

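>>> {"name": "apply_moves", "arguments": {
  "motion": [
    {"offset":[0.5,-1,8],"rotation":[0,0,0]},
    {"offset":[0.5,-1.5,8],"rotation":[0,0,0]},
    {"offset":[-1,0,6.5],"rotation":[0,0,0]},
    {"offset":[-1,0,7],"rotation":[0,0,0]},
    {"offset":[-1,0,7],"rotation":[0,0,0]},
    {"offset":[-0.5,0,5],"rotation":[0,0,0]},
    {"offset":[0,0,0],"rotation":[0,0,0]}
  ]
}}

```text
time: 10.38
tool_pos: [0.5627, -0.0929, 0.2282]
tool_rot: [-3.135, -0.116, -2.845]
contact_force: [-1.0, 0.6, -1.6]
opening: 0.0245
```

```bash
python3 - <<'E'
from h import *
a,_=tipF();print(np.hypot(a[0],a[1]),np.degrees(np.arctan2(a[1],a[0])))
plan(arc(70,30,78),5.5)
E
```

```text
74.73540604205932 73.75944604161033
tip [20.9 71.8 92.4] t 10.38 F [-1.   0.6 -1.6] op 0.0245 rotfix [-0.005  0.006 -0.007] q [-0.27  0.53  1.42 -0.07  1.29 -2.11]
14 [-3,1,-0] [-3,0.5,-0.5] [-4,-2,-0.5] [-4,-1.5,-0.5] [-4,-2.5,-0.5] [-4,-2,-0] [-3.5,-3,-0.5] [-3.5,-2.5,-0.5] [-3.5,-3,-0.5] [-3,-3,-0.5] [-3,-3.5,-0.5] [-3,-3.5,-0] [-2.5,-4,-0.5] [-2.5,-4,-0]
```

>>> {"name": "apply_moves", "arguments": {
  "motion": [
    {"offset":[-3,2,0],"rotation":[0,0.006,-0.007]},
    {"offset":[-3,1,-0.5],"rotation":[0,0,0]},
    {"offset":[-4,-1.5,-0.5],"rotation":[0,0,0]},
    {"offset":[-4,-1.5,-0.5],"rotation":[0,0,0]},
    {"offset":[-4,-2.5,-0.5],"rotation":[0,0,0]},
    {"offset":[-4,-2,0],"rotation":[0,0,0]},
    {"offset":[-3.5,-3,-0.5],"rotation":[0,0,0]}
  ]
}}

```text
time: 10.97
tool_pos: [0.5924, -0.0915, 0.2283]
tool_rot: [-3.136, -0.121, -2.836]
contact_force: [-0.3, -0.3, -1.4]
opening: 0.0249
```

```bash
cat >> h.py <<'E'
def look(name):
    a=read_camera("scene");b=read_camera("side");i=[]
    for p,x,y in((a,235,200),(b,285,110)):
        i.append(cv2.resize(p["img"][y:y+75,x:x+100,::-1],(400,300),interpolation=cv2.INTER_CUBIC))
    cv2.imwrite(name,np.hstack(i))
E
python3 - <<'E'
from h import *
plan(arc(47,28,78),5.5)
look("pics/b2.png")
E
```

```text
tip [48.9 64.3 92.5] t 10.97 F [-0.3 -0.3 -1.4] op 0.0249 rotfix [-0.006  0.001  0.002] q [-0.25  0.58  1.32 -0.07  1.34 -2.11]
8 [-2,-3.5,-0] [-2.5,-3.5,-0] [-3,-3.5,-0.5] [-3,-3,-0] [-2.5,-3.5,-0.5] [-2.5,-3.5,-0.5] [-2,-3.5,-0] [-2.5,-3.5,-0.5]
```

View pics/b2.png

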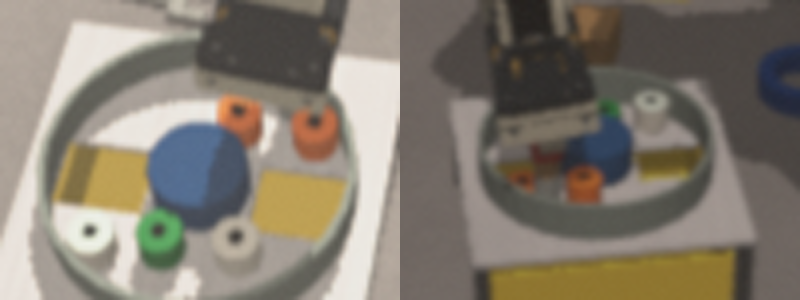

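>>> {"name": "apply_moves", "arguments": {
  "motion": [
    {"offset":[-1.5,-4,0],"rotation":[0,0,0]},
    {"offset":[-2,-4,0],"rotation":[0,0,0]},
    {"offset":[-3,-3.5,-0.5],"rotation":[0,0,0]},
    {"offset":[-3,-3.5,0],"rotation":[0,0,0]},
    {"offset":[-2.5,-4,-0.5],"rotation":[0,0,0]},
    {"offset":[-2,-4,-0.5],"rotation":[0,0,0]},
    {"offset":[-2,-4,0],"rotation":[0,0,0]},
    {"offset":[-2,-4,-0.5],"rotation":[0,0,0]}
  ]
}}

```text
time: 11.73
tool_pos: [0.6212, -0.1186, 0.2281]
tool_rot: [-3.136, -0.122, -2.837]
contact_force: [0.1, -0.8, -1.9]
opening: 0.0247
```

```bash
python3 - <<'E'
from h import *
plan(arc(25,18,76),5.5)
look("pics/b3.png")
E
```

```text
tip [68.1 29.8 92.3] t 11.73 F [ 0.1 -0.8 -1.9] op 0.0247 rotfix [-0.006  0.     0.001] q [-0.28  0.64  1.21 -0.07  1.39 -2.14]
3 [-1,2.5,0] [-1.5,-4.5,-0] [-1.5,-4.5,-0]
```

View pics/b3.png

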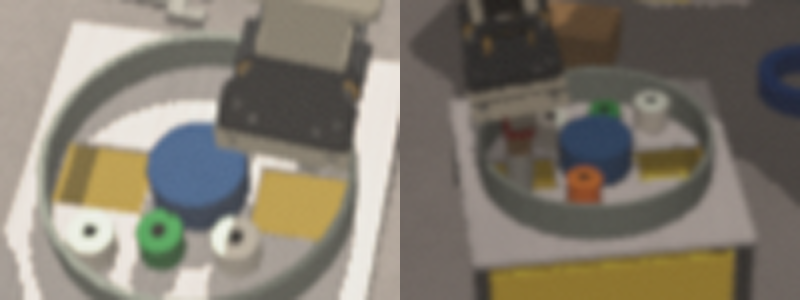

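```bash
python3 - <<'E'
from h import *
plan([(68,30,131,13),(-18,56,131,26),(-18,54,92,10)])
E
```

```text
tip [68.2 29.5 92.3] t 11.83 F [ 0.4  1.  -1.5] op 0.0247 rotfix [-0.006  0.001  0.   ] q [-0.28  0.64  1.21 -0.07  1.39 -2.14]
11 [1.5,0,-13] [2,0.5,-12.5] [1.5,0,-13] [21.5,6.5,2.5] [21,6.5,3] [21.5,6.5,2.5] [21.5,6.5,2.5] [-1.5,-0.5,10] [-1,-0.5,9.5] [-1.5,-0.5,9.5] [-1,-0.5,10]
```

>>> {"name": "apply_moves", "arguments": {
  "motion": [
    {"offset":[1.5,0,-13],"rotation":[0,0,0]},
    {"offset":[2,0.5,-13],"rotation":[0,0,0]},
    {"offset":[1.5,0,-13],"rotation":[0,0,0]},
    {"offset":[21.5,6.5,2.5],"rotation":[-0.006,0,0]},
    {"offset":[21,6.5,3],"rotation":[0,0,0]},
    {"offset":[21.5,6.5,2.5],"rotation":[0,0,0]},
    {"offset":[21.5,6.5,2.5],"rotation":[0,0,0]},
    {"offset":[0,0,0],"rotation":[0,0,0]},
    {"offset":[0,0,0],"rotation":[0,0,0]}
  ]
}}

```text
time: 12.58
tool_pos: [0.5267, -0.1183, 0.2681]
tool_rot: [3.14, -0.123, -2.837]
contact_force: [0.5, 0.1, -0.5]
opening: 0.0248
```

```bash
python3 - <<'E'
from h import *
plan([(-18,54,92,8)])
c,c2=wristcam("pics/w7.png")
E
```

```text
tip [-22.   59.3 132.3] t 12.58 F [ 0.5  0.1 -0.5] op 0.0248 rotfix [ 0.001 -0.001  0.001] q [-0.33  0.44  1.45 -0.07  1.36 -2.19]
6 [-1.5,-1,6.5] [-1.5,-1,6.5] [-1.5,-0.5,7] [-1.5,-1,6.5] [-1.5,-1,6.5] [-1.5,-1,6.5]
```

View pics/w7.png

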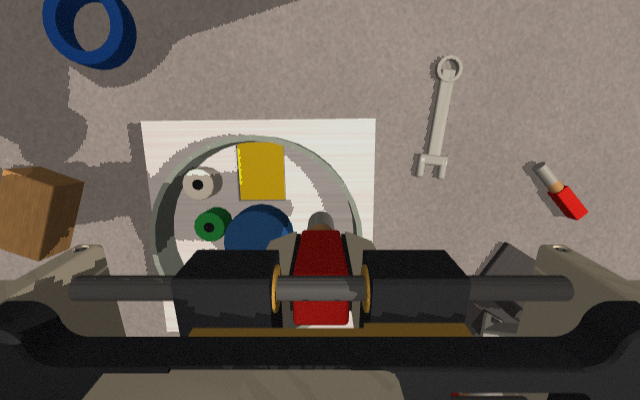

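>>> {"name": "apply_moves", "arguments": {
  "motion": [
    {"offset":[-1.5,-0.5,7],"rotation":[0,0,0]},
    {"offset":[-1,-0.5,7],"rotation":[0,0,0]},
    {"offset":[-1,0,7],"rotation":[0,0,0]},
    {"offset":[-1,0,7],"rotation":[0,0,0]},
    {"offset":[-1,0,6.5],"rotation":[0,0,0]},
    {"offset":[-1,0,5],"rotation":[0,0,0]},
    {"offset":[0,0,0],"rotation":[0,0,0]}
  ]
}}

```text
time: 13.22
tool_pos: [0.5317, -0.1186, 0.2218]
tool_rot: [3.139, -0.123, -2.835]
contact_force: [0.0, -0.2, -1.3]
opening: 0.025
```

```bash
python3 - <<'E'
from h import *
plan(arc(100,30,55),5.5)
E
```

```text
tip [-17.4  57.8  86. ] t 13.22 F [ 0.  -0.2 -1.3] op 0.025 rotfix [ 0.002 -0.001  0.003] q [-0.33  0.49  1.5  -0.07  1.25 -2.18]
24 [-3.5,-2,-3.5] [-3.5,-1.5,-3.5] [-3,0.5,-0.5] [-3,0,-0] [-3,0,-0.5] [-3,0,-0.5] [-3,-0,-0.5] [-3,-0.5,-0] [-3,-0.5,-0.5] [-3,-0.5,-0.5] [-3,-1,-0] [-3,-1,-0.5] [-2.5,-1.5,-0.5] [-3,-1.5,-0] [-2.5,-1.5,-0.5] [-2.5,-1.5,-0.5] [-2.5,-2,-0] [-2.5,-1.5,-0.5] [-2,-2.5,-0] [-2,-2,-0.5] [-2,-2.5,-0] [-2,-2,-0.5] [-1.5,-2.5,-0] [-2,-3,-0.5]
```

>>> {"name": "apply_moves", "arguments": {
  "motion": [
    {"offset":[-3,-1,-4],"rotation":[0,0,0]},
    {"offset":[-3,-1,-3],"rotation":[0,0,0]},
    {"offset":[-5,0,-0.5],"rotation":[0,0,0]},
    {"offset":[-5,0,-0.5],"rotation":[0,0,0]},
    {"offset":[-5,-0.5,-0.5],"rotation":[0,0,0]},
    {"offset":[-5,-1,-0.5],"rotation":[0,0,0]},
    {"offset":[-5,-1.5,-0.5],"rotation":[0,0,0]},
    {"offset":[-5,-2,-0.5],"rotation":[0,0,0]},
    {"offset":[0,0,0],"rotation":[0,0,0]}
  ]
}}

```text
time: 13.97
tool_pos: [0.5742, -0.1135, 0.2289]
tool_rot: [3.14, -0.121, -2.835]
contact_force: [-0.3, 0.3, -0.5]
opening: 0.0248
```

```bash
python3 - <<'E'
from h import *
plan(arc(55,20,57),5.5)
look("pics/b4.png")
E
```

```text
tip [25.  49.6 93.1] t 13.97 F [-0.3  0.3 -0.5] op 0.0248 rotfix [0.001 0.001 0.003] q [-0.3   0.56  1.36 -0.07  1.32 -2.15]
12 [-4,-1.5,0] [-4,-1.5,0] [-2.5,-2,-0] [-2.5,-2.5,-0.5] [-2.5,-2.5,-0.5] [-2.5,-2,-0] [-2,-3,-0.5] [-2.5,-3,-0] [-1.5,-3,-0.5] [-2,-3,-0] [-1,-3,-0] [-1.5,-3,-0.5]
```

View pics/b4.png

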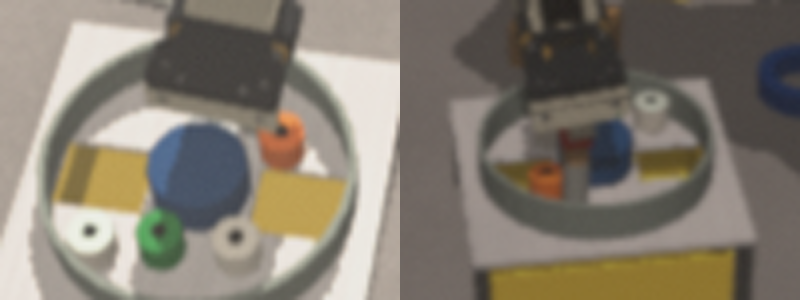

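>>> {"name": "apply_moves", "arguments": {
  "motion": [
    {"offset":[-4,-1.5,0],"rotation":[0,0,0]},
    {"offset":[-4,-2,0],"rotation":[0,0,0]},
    {"offset":[-3.5,-3,-0.5],"rotation":[0,0,0]},
    {"offset":[-3.5,-3.5,-0.5],"rotation":[0,0,0]},
    {"offset":[-3,-4,-0.5],"rotation":[0,0,0]},
    {"offset":[-3,-4,-0.5],"rotation":[0,0,0]},
    {"offset":[-2.5,-4.5,-0.5],"rotation":[0,0,0]},
    {"offset":[-2,-4,0],"rotation":[0,0,0]},
    {"offset":[0,0,0],"rotation":[0,0,0]}
  ]
}}

```text
time: 14.82
tool_pos: [0.6087, -0.1335, 0.2278]
tool_rot: [3.14, -0.122, -2.836]
contact_force: [-0.3, -0.0, -2.0]
opening: 0.0249
```

```bash
python3 - <<'E'
from h import *
plan(arc(18,10,57),5.5)
look("pics/b5.png")
E
```

```text
tip [51.7 20.3 92. ] t 14.82 F [-0.3 -0.  -2. ] op 0.0249 rotfix [ 0.001 -0.001  0.002] q [-0.31  0.62  1.24 -0.07  1.38 -2.17]
3 [-2.5,-2.5,-0.5] [-1,-4,0] [-1,-4,-0]
```

View pics/b5.png

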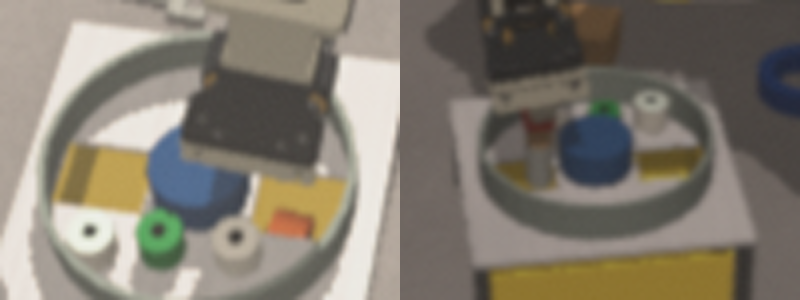

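```bash
python3 - <<'E'
from h import *
plan([(52,20,132,13),(-17,-77,132,30)])
E
```

```text
tip [51.3 21.2 92. ] t 14.92 F [-0.3 -0.4 -1.4] op 0.0247 rotfix [ 0.002 -0.001  0.002] q [-0.31  0.62  1.24 -0.07  1.38 -2.17]
8 [1,-0.5,-10] [1,-0,-10] [1,-0.5,-10] [1,-0,-10] [17.5,-24.5,2.5] [17,-24,2] [17,-24.5,2] [17,-24,2]
```

>>> {"name": "apply_moves", "arguments": {
  "motion": [
    {"offset":[1.5,0,-13],"rotation":[0,0,0]},
    {"offset":[1.5,0,-13],"rotation":[0,0,0]},
    {"offset":[1.5,0,-13],"rotation":[0,0,0]},
    {"offset":[17.5,-24.5,2.5],"rotation":[0,0,0]},
    {"offset":[17,-24,2],"rotation":[0,0,0]},
    {"offset":[17,-24.5,2],"rotation":[0,0,0]},
    {"offset":[16,-23,2],"rotation":[0,0,0]},
    {"offset":[0,0,0],"rotation":[0,0,0]},
    {"offset":[0,0,0],"rotation":[0,0,0]}
  ]
}}

```text
time: 15.67
tool_pos: [0.5701, -0.2461, 0.2685]
tool_rot: [3.137, -0.124, -2.831]
contact_force: [-0.1, 0.0, -1.5]
opening: 0.0247
```

```bash
python3 - <<'E'
from h import *
plan([(-18,-77,93,8)])
c,c2=wristcam("pics/w8.png")
i=c["img"][:,:,::-1].copy()
for X,co,cl in fl(): show(c2,X,i,1,0,0,co,cl)
cv2.imwrite("pics/w8o.png",i)
look("pics/b6.png")
E
```

```text
tip [-19.1 -75.2 132.7] t 15.67 F [-0.1  0.  -1.5] op 0.0247 rotfix [ 0.003 -0.002  0.007] q [-0.5   0.59  1.2  -0.09  1.45 -2.36]
5 [-1,-0.5,8] [-1.5,-0,7.5] [-1,-0.5,8] [-1.5,-0.5,8] [-1,-0.5,8]
```

View pics/w8o.png

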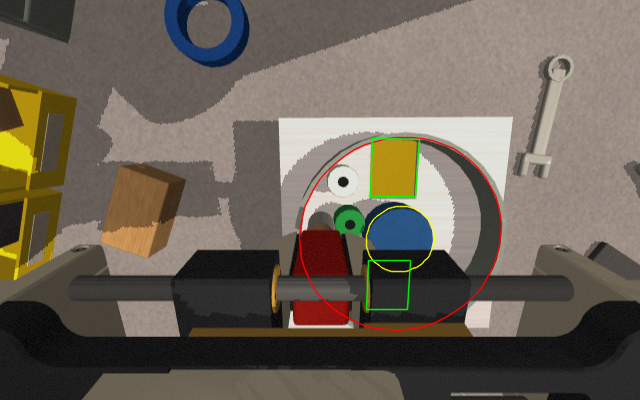

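View pics/b6.png

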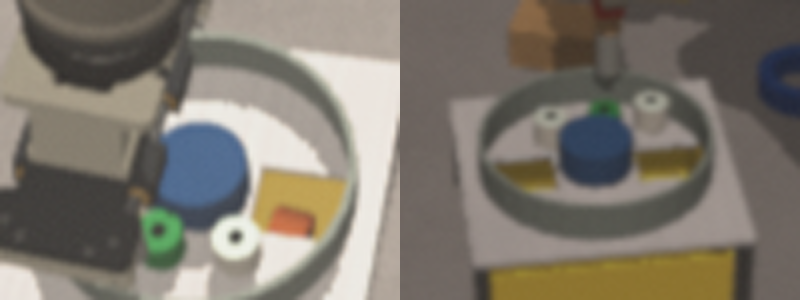

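>>> {"name": "apply_moves", "arguments": {
  "motion": [
    {"offset":[-1,-1.5,8],"rotation":[0,0,0.006]},
    {"offset":[-1.5,-1,7.5],"rotation":[0,0,0]},
    {"offset":[-1,-0.5,8],"rotation":[0,0,0]},
    {"offset":[-1,0,7],"rotation":[0,0,0]},
    {"offset":[-1,0,6],"rotation":[0,0,0]},
    {"offset":[0,0,0],"rotation":[0,0,0]},
    {"offset":[0,0,0],"rotation":[0,0,0]}
  ]
}}

```text
time: 16.4
tool_pos: [0.5737, -0.2426, 0.2258]
tool_rot: [3.135, -0.126, -2.829]
contact_force: [1.5, -0.7, -0.7]
opening: 0.0246
```

```bash
python3 - <<'E'
from h import *
plan(arc(-108,-155,79),6)
E
```

```text
tip [-14.8 -72.7  90.1] t 16.4 F [ 1.5 -0.7 -0.7] op 0.0246 rotfix [ 0.005 -0.004  0.009] q [-0.49  0.62  1.25 -0.09  1.36 -2.35]
16 [5,-1,-0.5] [5,-1.5,-0.5] [4,2,1] [4.5,1.5,0.5] [4,2,0.5] [4,2.5,0.5] [3.5,2.5,0] [4,2.5,0.5] [3.5,3,0.5] [3.5,3,0.5] [3,3.5,0.5] [3,3.5,0.5] [2.5,4,0] [2.5,3.5,0.5] [2.5,4,0] [2,4.5,0.5]
```

>>> {"name": "apply_moves", "arguments": {
  "motion": [
    {"offset":[2,-3,-1],"rotation":[0.005,-0.004,0.009]},
    {"offset":[3.5,-2.5,-0.5],"rotation":[0,0,0]},
    {"offset":[4,0.5,0.5],"rotation":[0,0,0]},
    {"offset":[4.5,1.5,0.5],"rotation":[0,0,0]},
    {"offset":[4,2,0.5],"rotation":[0,0,0]},
    {"offset":[4,2.5,0.5],"rotation":[0,0,0]},
    {"offset":[3.5,2.5,0],"rotation":[0,0,0]},
    {"offset":[4,2.5,0.5],"rotation":[0,0,0]},
    {"offset":[3.5,3,0.5],"rotation":[0,0,0]}
  ]
}}

```text
time: 17.15
tool_pos: [0.5366, -0.2449, 0.2302]
tool_rot: [-3.139, -0.12, -2.84]
contact_force: [-0.1, 0.8, -0.9]
opening: 0.0245
```

```bash
python3 - <<'E'
from h import *
plan(arc(-138,-160,79),6)
look("pics/b7.png")
E
```

```text
tip [-50.1 -65.   94.3] t 17.15 F [-0.1  0.8 -0.9] op 0.0245 rotfix [-0.003  0.002 -0.002] q [-0.52  0.55  1.36 -0.09  1.31 -2.36]
9 [3,4,1] [2.5,4,1.5] [3,4,1] [3,4,0.5] [3,4,0] [2.5,4.5,0.5] [2.5,4.5,0.5] [2,4.5,0] [2,4.5,0.5]
```

View pics/b7.png

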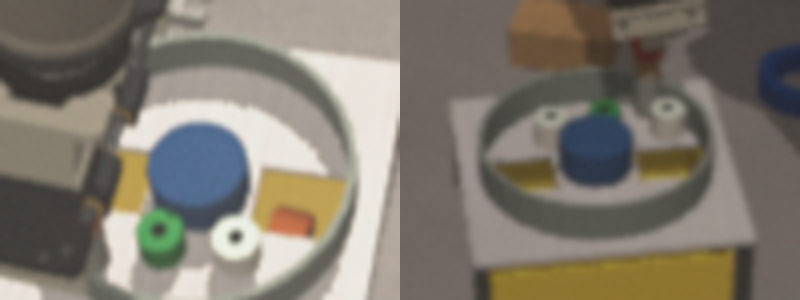

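White A is being pushed along towards the hole (side view 667,112), so I'll carry on.

>>> {"name": "apply_moves", "arguments": {
  "motion": [
    {"offset":[3,3.5,1],"rotation":[0,0,0]},
    {"offset":[3,3.5,1],"rotation":[0,0,0]},
    {"offset":[3,4,0.5],"rotation":[0,0,0]},
    {"offset":[3,4,0.5],"rotation":[0,0,0]},
    {"offset":[3,4,0.5],"rotation":[0,0,0]},
    {"offset":[2.5,4.5,0.5],"rotation":[0,0,0]},
    {"offset":[2,4.5,0.5],"rotation":[0,0,0]},
    {"offset":[1,4.5,0],"rotation":[0,0,0]},
    {"offset":[1,4.5,0],"rotation":[0,0,0]},
    {"offset":[0,0,0],"rotation":[0,0,0]}
  ]
}}

```text
time: 18.08
tool_pos: [0.5011, -0.2122, 0.2279]
tool_rot: [-3.139, -0.12, -2.839]
contact_force: [0.1, -0.3, -1.0]
opening: 0.0248
```

```bash
python3 - <<'E'
from h import *
plan(arc(-165,-170,76),6)
look("pics/b8.png")
E
```

```text
tip [-74.1 -23.1  92.1] t 18.08 F [ 0.1 -0.3 -1. ] op 0.0248 rotfix [-0.002  0.002 -0.001] q [-0.5   0.48  1.5  -0.09  1.24 -2.34]
3 [-0.5,3.5,0] [0.5,3,0] [0.5,3.5,0]
```

View pics/b8.png

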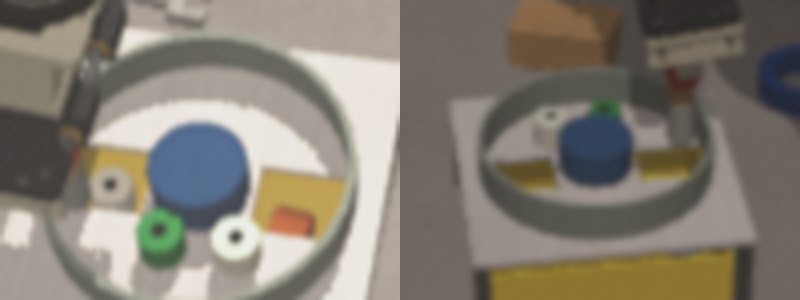

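```bash
python3 - <<'E'
from h import *
plan([(-74,-23,132,13),(12,-71,132,30)])
E
```

```text
tip [-73.8 -24.   92.2] t 18.18 F [-0.3 -0.  -1.6] op 0.0246 rotfix [-0.003  0.002 -0.001] q [-0.5   0.48  1.5  -0.09  1.24 -2.34]
8 [1.5,0,-10] [1,0.5,-10] [1.5,0,-9.5] [1,0.5,-10] [-21.5,-12,-2.5] [-21,-12,-2.5] [-21.5,-12,-3] [-21.5,-12,-2.5]
```

>>> {"name": "apply_moves", "arguments": {
  "motion": [
    {"offset":[1.5,0,-13],"rotation":[0,0,0]},
    {"offset":[1.5,0,-13],"rotation":[0,0,0]},
    {"offset":[1.5,0,-13],"rotation":[0,0,0]},
    {"offset":[-21.5,-12,-2.5],"rotation":[0,0,0]},
    {"offset":[-21,-12,-2.5],"rotation":[0,0,0]},
    {"offset":[-21.5,-12,-3],"rotation":[0,0,0]},
    {"offset":[-21,-12,-2.5],"rotation":[0,0,0]},
    {"offset":[0,0,0],"rotation":[0,0,0]},
    {"offset":[0,0,0],"rotation":[0,0,0]}
  ]
}}

```text
time: 18.93
tool_pos: [0.6022, -0.2352, 0.269]
tool_rot: [-3.138, -0.119, -2.841]
contact_force: [-0.2, -1.1, -1.6]
opening: 0.0246
```

```bash
python3 - <<'E'
from h import *
plan([(12,-72,93,8)])
c,c2=wristcam("pics/w9.png")
look("pics/b9.png")
E
```

```text
tip [ 15.6 -75.5 133.2] t 18.93 F [-0.2 -1.1 -1.6] op 0.0246 rotfix [-0.004  0.003 -0.003] q [-0.46  0.63  1.11 -0.09  1.48 -2.32]
6 [-0,0.5,6.5] [-0.5,0.5,7] [-0,1,6.5] [-0.5,0.5,7] [-0,0.5,6.5] [-0.5,0.5,7]
```

View pics/w9.png

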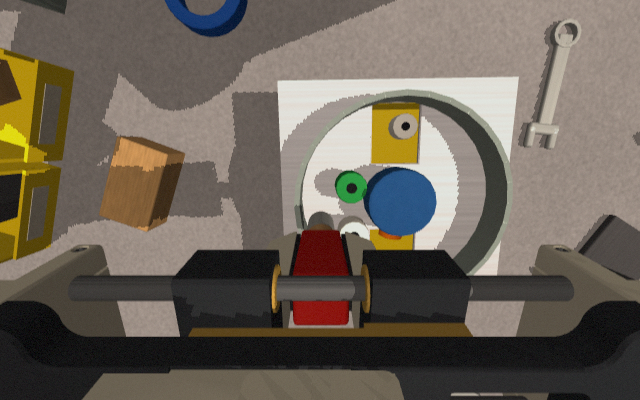

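View pics/b9.png

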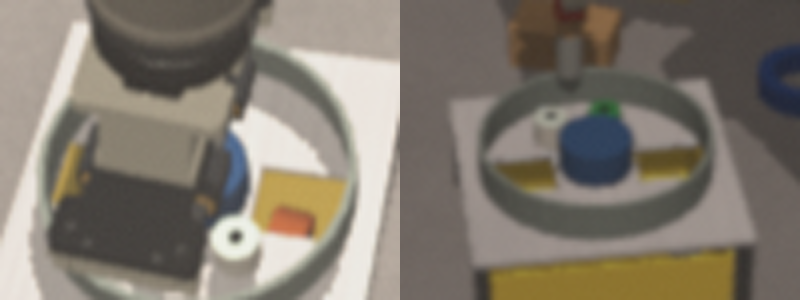

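>>> {"name": "apply_moves", "arguments": {
  "motion": [
    {"offset":[0,0.5,7],"rotation":[0,0,0]},
    {"offset":[-0.5,0,7],"rotation":[0,0,0]},
    {"offset":[-0.5,0,6.5],"rotation":[0,0,0]},
    {"offset":[-0.5,0,7],"rotation":[0,0,0]},
    {"offset":[-0.5,0,6.5],"rotation":[0,0,0]},
    {"offset":[-0.5,0,4],"rotation":[0,0,0]},
    {"offset":[0,0,0],"rotation":[0,0,0]}
  ]
}}

```text
time: 19.67
tool_pos: [0.5957, -0.2347, 0.2281]
tool_rot: [-3.139, -0.121, -2.842]
contact_force: [-0.0, -0.6, -1.8]
opening: 0.0247
```

```bash
python3 - <<'E'
from h import *
plan([(20,-66,92)]+arc(-68,-30,66,62),5)
E
```

```text
tip [  9.3 -72.9  92.3] t 19.67 F [-0.  -0.6 -1.8] op 0.0247 rotfix [-0.002  0.001 -0.004] q [-0.46  0.65  1.19 -0.09  1.38 -2.31]
17 [-3.5,2.5,-0.5] [-3.5,2,-0] [-3.5,2.5,-0.5] [-2.5,2.5,-0] [-2.5,2.5,-0.5] [-3,1.5,-0.5] [-3,2,-0.5] [-3,2,-0] [-3,2.5,-0.5] [-2.5,2,-0.5] [-2.5,2.5,-0] [-2.5,3,-0.5] [-2,2.5,-0] [-2,3,-0.5] [-2,3,-0] [-1.5,3,-0.5] [-1.5,3,-0]
```

>>> {"name": "apply_moves", "arguments": {
  "motion": [
    {"offset":[-3.5,2.5,-0.5],"rotation":[0,0,0]},
    {"offset":[-3.5,2.5,0],"rotation":[0,0,0]},
    {"offset":[-3.5,2.5,-0.5],"rotation":[0,0,0]},
    {"offset":[-3.5,2.5,-0.5],"rotation":[0,0,0]},
    {"offset":[-4,2.5,-0.5],"rotation":[0,0,0]},
    {"offset":[-4,2.5,-0.5],"rotation":[0,0,0]},
    {"offset":[-4,2.5,-0.5],"rotation":[0,0,0]},
    {"offset":[-3.5,3,-0.5],"rotation":[0,0,0]},
    {"offset":[0,0,0],"rotation":[0,0,0]}
  ]
}}

```text
time: 20.42
tool_pos: [0.6215, -0.2028, 0.2289]
tool_rot: [-3.137, -0.119, -2.841]
contact_force: [0.1, -0.2, -0.4]
opening: 0.0246
```

```bash
python3 - <<'E'
from h import *
plan(arc(-48,-20,62),5)
look("pics/b10.png")
E
```

```text
tip [ 43.7 -50.4  93.1] t 20.42 F [ 0.1 -0.2 -0.4] op 0.0246 rotfix [-0.004  0.003 -0.003] q [-0.4   0.68  1.14 -0.08  1.41 -2.26]
9 [2,4.5,1.5] [-2.5,2.5,-0.5] [-2.5,2.5,-0.5] [-2.5,3,-0] [-2.5,3,-0.5] [-1.5,3.5,-0] [-2,3,-0.5] [-1.5,3.5,0] [-1.5,3.5,-0]
```

View pics/b10.png

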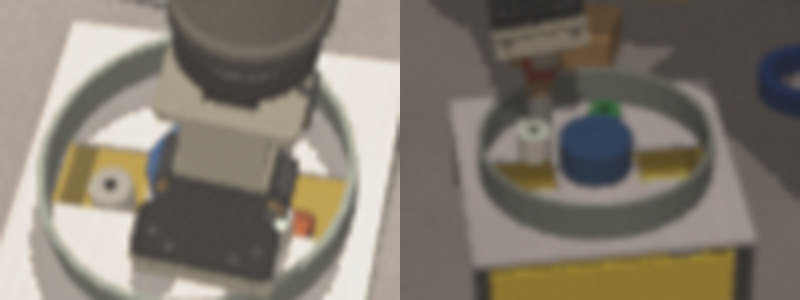

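>>> {"name": "apply_moves", "arguments": {
  "motion": [
    {"offset":[-1.5,4,0],"rotation":[0,0,0]},
    {"offset":[-1.5,4,0],"rotation":[0,0,0]},
    {"offset":[-1.5,4,-0.5],"rotation":[0,0,0]},
    {"offset":[-1.5,4,0],"rotation":[0,0,0]},
    {"offset":[-1.5,4,-0.5],"rotation":[0,0,0]},
    {"offset":[-1,4,0],"rotation":[0,0,0]},
    {"offset":[-1,4,0],"rotation":[0,0,0]},
    {"offset":[0,0,0],"rotation":[0,0,0]}
  ]
}}

```text
time: 21.18
tool_pos: [0.6213, -0.1712, 0.2287]
tool_rot: [-3.138, -0.12, -2.843]
contact_force: [0.5, 0.4, -2.0]
opening: 0.0248
```

```bash
python3 - <<'E'
from h import *
plan([(53,-24,132,13),(16,-54,132,25)])
look("pics/b11.png")
E
```

```text
tip [ 52.8 -20.2  92.9] t 21.18 F [ 0.5  0.4 -2. ] op 0.0248 rotfix [-0.003  0.002 -0.005] q [-0.36  0.66  1.17 -0.08  1.4  -2.21]
6 [1,-1,-9.5] [1.5,-1,-10] [1,-1,-9.5] [1,-1,-10] [18.5,-15,2.5] [18.5,-15,2]
```

View pics/b11.png

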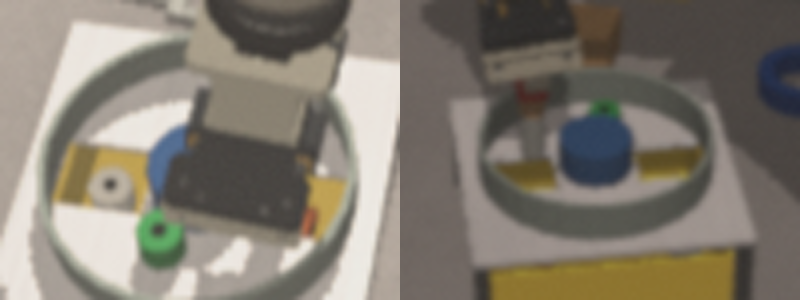

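>>> {"name": "apply_moves", "arguments": {
  "motion": [
    {"offset":[1.5,-1,-13],"rotation":[0,0,0]},
    {"offset":[1.5,-1,-13],"rotation":[0,0,0]},
    {"offset":[1.5,-1,-13],"rotation":[0,0,0]},
    {"offset":[16,-16,2],"rotation":[0,0,0]},
    {"offset":[15,-16,2],"rotation":[0,0,0]},
    {"offset":[0,0,0],"rotation":[0,0,0]},
    {"offset":[0,0,0],"rotation":[0,0,0]}
  ]
}}

```text
time: 21.87
tool_pos: [0.6014, -0.2165, 0.2693]
tool_rot: [-3.137, -0.12, -2.843]
contact_force: [0.5, -0.7, -1.5]
opening: 0.0252
```

```bash
python3 - <<'E'
from h import *
plan([(21,-56,93,8)])
c,c2=wristcam("pics/w10.png")
look("pics/b12.png")
E
```

```text
tip [ 20.2 -57.6 133.5] t 21.87 F [ 0.5 -0.7 -1.5] op 0.0252 rotfix [-0.004  0.002 -0.005] q [-0.43  0.62  1.14 -0.08  1.47 -2.29]
6 [-1,0.5,6.5] [-1,0,7] [-1,0.5,6.5] [-1,0,6.5] [-1,0.5,7] [-1,0,6.5]
```

View pics/w10.png

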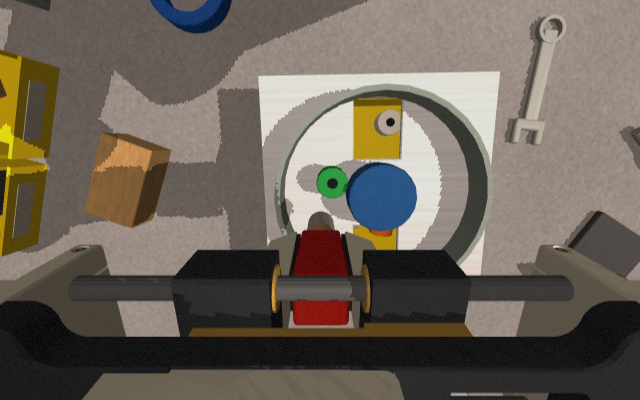

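View pics/b12.png

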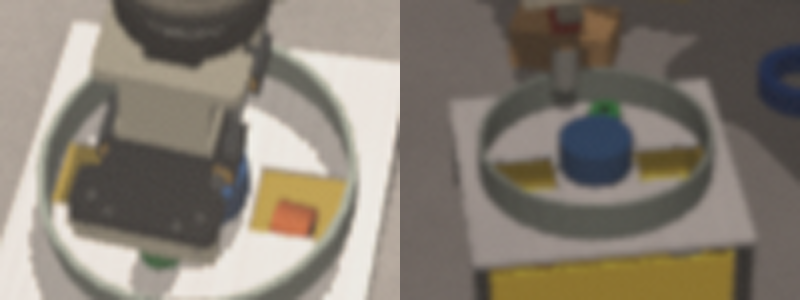

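>>> {"name": "apply_moves", "arguments": {
  "motion": [
    {"offset":[-1,0.5,7],"rotation":[0,0,0]},
    {"offset":[-1,0,7],"rotation":[0,0,0]},
    {"offset":[-1,0,6.5],"rotation":[0,0,0]},
    {"offset":[-1,0,6.5],"rotation":[0,0,0]},
    {"offset":[-1,0,6.5],"rotation":[0,0,0]},
    {"offset":[-0.5,0,4],"rotation":[0,0,0]},
    {"offset":[0,0,0],"rotation":[0,0,0]}
  ]
}}

```text
time: 22.6
tool_pos: [0.6032, -0.2117, 0.2248]
tool_rot: [-3.14, -0.123, -2.837]
contact_force: [0.0, -0.1, -1.0]
opening: 0.0246
```

```bash
python3 - <<'E'
from h import *
plan(arc(-75,-155,54,57),6)
E
```

```text
tip [ 23.  -53.1  89. ] t 22.6 F [ 0.  -0.1 -1. ] op 0.0246 rotfix [-0.002 -0.001  0.001] q [-0.42  0.65  1.2  -0.08  1.38 -2.28]
20 [4.5,0.5,-1] [5,0.5,-1] [5.5,-1.5,1] [5.5,-1,0.5] [6,-0,0.5] [6,0.5,1] [5.5,1,0.5] [6,1.5,1] [5,2.5,0.5] [5.5,3,0.5] [2.5,1.5,0.5] [2.5,2,0] [2,2,0.5] [2.5,2,0.5] [2,2,0] [2,2.5,0.5] [1.5,2,-0] [2,2.5,0] [1.5,3,0.5] [1.5,2.5,0]
```

>>> {"name": "apply_moves", "arguments": {
  "motion": [
    {"offset":[4.5,0,-1.5],"rotation":[0,0,0]},
    {"offset":[5,0,-1.5],"rotation":[0,0,0]},
    {"offset":[5,-1.5,0.5],"rotation":[0,0,0]},
    {"offset":[5,-1,0.5],"rotation":[0,0,0]},
    {"offset":[5,0,0.5],"rotation":[0,0,0]},
    {"offset":[5,0.5,0.5],"rotation":[0,0,0]},
    {"offset":[5,1,0.5],"rotation":[0,0,0]},
    {"offset":[5,1.5,1],"rotation":[0,0,0]},
    {"offset":[4.5,2,0.5],"rotation":[0,0,0]},
    {"offset":[0,0,0],"rotation":[0,0,0]}
  ]
}}

```text
time: 23.43
tool_pos: [0.5558, -0.2244, 0.2313]
tool_rot: [-3.138, -0.121, -2.838]
contact_force: [0.9, 0.2, -0.6]
opening: 0.0249
```

```bash
python3 - <<'E'
from h import *
plan(arc(-120,-162,57,57),6)
look("pics/b13.png")
E
```

```text
tip [-25.8 -51.3  95.5] t 23.43 F [ 0.9  0.2 -0.6] op 0.0249 rotfix [-0.004  0.001 -0.   ] q [-0.47  0.57  1.33 -0.09  1.33 -2.32]
8 [2,2,4] [5,3,0.5] [5,4,0.5] [4,4,0.5] [3.5,5,0.5] [3.5,5,0.5] [2.5,5,0] [2.5,5.5,0.5]
```

View pics/b13.png

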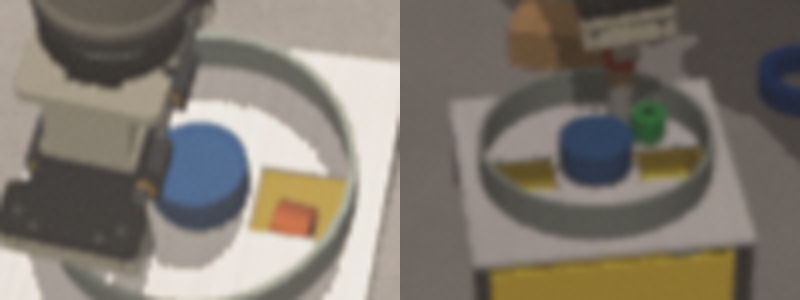

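>>> {"name": "apply_moves", "arguments": {
  "motion": [
    {"offset":[3,2,3],"rotation":[0,0,0]},
    {"offset":[4,3,0.5],"rotation":[0,0,0]},
    {"offset":[4,3.5,0.5],"rotation":[0,0,0]},
    {"offset":[4,4,0.5],"rotation":[0,0,0]},
    {"offset":[3.5,4,0.5],"rotation":[0,0,0]},
    {"offset":[3,4.5,0.5],"rotation":[0,0,0]},
    {"offset":[2.5,4.5,0.5],"rotation":[0,0,0]},
    {"offset":[2,4.5,0],"rotation":[0,0,0]},
    {"offset":[1,4,0],"rotation":[0,0,0]},
    {"offset":[0,0,0],"rotation":[0,0,0]}
  ]
}}

```text
time: 24.37
tool_pos: [0.5164, -0.1968, 0.2278]
tool_rot: [-3.138, -0.121, -2.837]
contact_force: [0.5, -0.3, -1.6]
opening: 0.025
```

```bash
python3 - <<'E'
from h import *
plan([(-52,-20,132,13),(0,0,150,30)])
look("pics/b14.png")
E
```

```text
tip [-55.  -13.2  92. ] t 24.37 F [ 0.5 -0.3 -1.6] op 0.025 rotfix [-0.004  0.001  0.001] q [-0.46  0.49  1.48 -0.09  1.26 -2.31]
6 [0.5,-1.5,-10] [0.5,-2,-10] [0.5,-1.5,-10] [0.5,-2,-10] [-25,10,-12] [-24.5,10,-12.5]
```

View pics/b14.png

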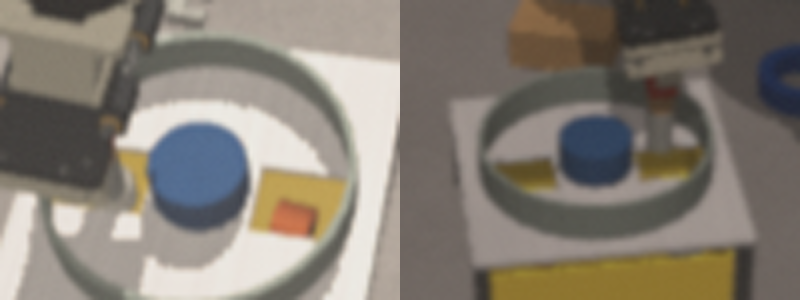

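>>> {"name": "apply_moves", "arguments": {
  "motion": [
    {"offset":[1.5,0,-13],"rotation":[0,0,0]},
    {"offset":[1.5,0,-13],"rotation":[0,0,0]},
    {"offset":[1.5,0,-13],"rotation":[0,0,0]},
    {"offset":[0,20,-20],"rotation":[0,0,0]},
    {"offset":[0,30,-20],"rotation":[0,0,0]},
    {"offset":[0,35,-20],"rotation":[0,0,0]},
    {"offset":[0,35,-15],"rotation":[0,0,0]},
    {"offset":[0,20,0],"rotation":[0,0,0]},
    {"offset":[0,0,0],"rotation":[0,0,0]}
  ]
}}

```text
time: 25.22
tool_pos: [0.4843, -0.0585, 0.3449]
tool_rot: [-3.138, -0.119, -2.842]
contact_force: [0.9, -0.1, -0.9]
opening: 0.0249
```

```bash
python3 - <<'E'
from h import *
print(tipF())
c,c2=wristcam("pics/w11.png")
look("pics/b15.png")
E
```

```text
(array([-44.17041292, 128.43930991, 209.06315221]), array([-0.00398973,  0.00370187,  0.99998519]))
```

View pics/w11.png

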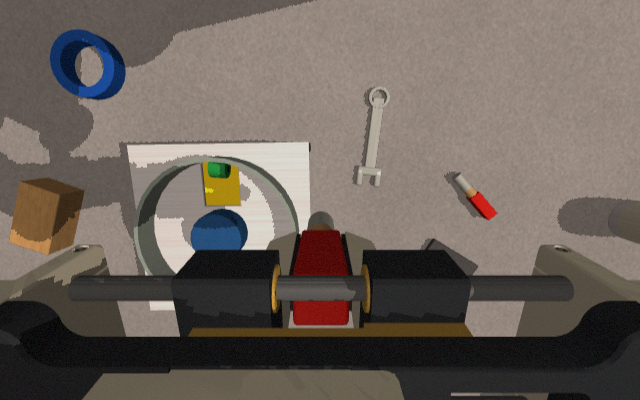

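View pics/b15.png

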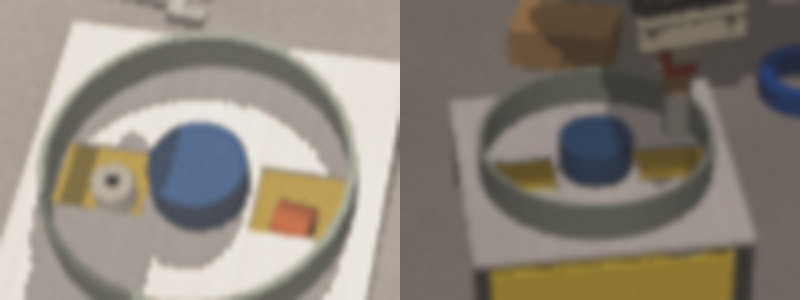

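```bash
python3 - <<'E'
from h import *
c,c2=wristcam("pics/w12.png");g=[ray(c2,(218,168),z) for z in(.02,.045,.07,.085)];print(np.round(g,0))
a=read_camera("scene");px=(235+112/4,200+180/4)
print(np.round([ray(a,px,z) for z in(.03,.06,.085,.111)],0))
x=(235+295/4,200+215/4);print(np.round([ray(a,x,z) for z in(.02,.03,.06,.085)],0))
K=proj(a,(FC+FR@np.array([g[0]/1e3,g[1]/1e3,g[2]/1e3,g[3]/1e3]).T.T@np.eye(3)) if 0 else np.array([FC+FR@(q/1e3) for q in g])); print(((K-[235,200])*4).round())
i=c["img"][:,:,::-1][140:220,190:270];cv2.imwrite("pics/g.png",cv2.resize(i,(480,480),interpolation=cv2.INTER_CUBIC))
E
```

```text
[[-79. -30.  20.]
 [-81. -21.  45.]
 [-83. -12.  70.]
 [-84.  -6.  85.]]
[[-70.  26.  30.]
 [-62.   9.  60.]
 [-55.  -4.  85.]
 [-47. -19. 111.]]
[[ 55.  26.  20.]
 [ 57.  21.  30.]
 [ 61.   4.  60.]
 [ 65. -10.  85.]]
[[ 79. 259.]
 [ 74. 227.]
 [ 70. 195.]
 [ 67. 176.]]
```

View pics/g.png

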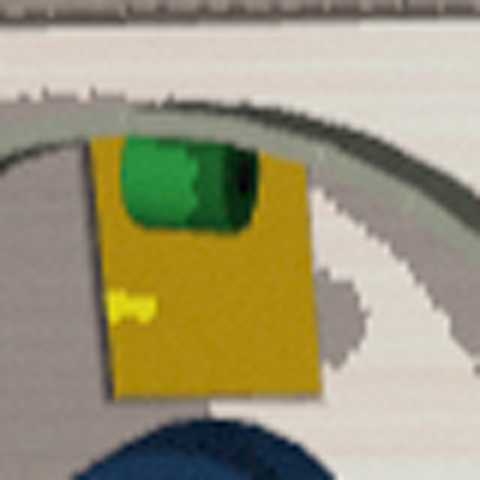

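```bash
python3 - <<'E'
from h import *
goto(HP+[0,0,.13],HR); print(tipF()[0])
E
```

```text
t 25.4667 pos [ 0.4852 -0.0625  0.3431] off mm [-139.9  208.9   42.5] rotvec [ 0.098 -0.594  0.552] q [-0.25  0.29  1.46 -0.07  1.49 -2.11] F [-0.5 -1.1 -0.4] op 0.0249
[-44.90624496 124.31078584 207.33514464]
```

>>> {"name": "apply_moves", "arguments": {
  "motion": [
    {"offset":[-15,22,2],"rotation":[0,0,0]},
    {"offset":[-20,30,3],"rotation":[0,0,0]},
    {"offset":[-20,30,3],"rotation":[0.016,-0.097,0.09]},
    {"offset":[-20,30,0],"rotation":[0.016,-0.097,0.09]},
    {"offset":[-20,30,0],"rotation":[0.016,-0.097,0.09]},
    {"offset":[-10,20,0],"rotation":[0.016,-0.097,0.09]},
    {"offset":[0,0,0],"rotation":[0.016,-0.097,0.09]},
    {"offset":[0,0,0],"rotation":[0.016,-0.097,0.09]},
    {"offset":[0,0,0],"rotation":[0,0,0]},
    {"offset":[0,0,0],"rotation":[0,0,0]}
  ]
}}

```text
time: 26.3
tool_pos: [0.5597, 0.1134, 0.3174]
tool_rot: [-3.128, 0.428, 2.915]
contact_force: [0.5, 0.1, -0.9]
opening: 0.025
```

```bash
python3 - <<'E'
from h import *
goto(HP+[0,0,.13],HR); print(tipF()[0])
E
```

```text
t 26.3 pos [0.5597 0.1134 0.3174] off mm [33.6 59.6 21.4] rotvec [-0.001 -0.06   0.027] q [ 0.14  0.26  1.64 -0.21  0.86 -1.09] F [ 0.5  0.1 -0.9] op 0.025
[140.17026115 234.26500233 199.86160116]
```

>>> {"name": "apply_moves", "arguments": {
  "motion": [
    {"offset":[11,20,7],"rotation":[0,-0.03,0.014]},
    {"offset":[11,20,7],"rotation":[0,-0.03,0.013]},
    {"offset":[10,18,7],"rotation":[0,0,0]},
    {"offset":[0,0,0],"rotation":[0,0,0]},
    {"offset":[0,0,0],"rotation":[0,0,0]},
    {"offset":[0,0,0],"rotation":[0,0,0]}
  ]
}}

```text
time: 26.8
tool_pos: [0.5594, 0.1684, 0.2817]
tool_rot: [-3.128, 0.478, 2.89]
contact_force: [0.5, -0.2, -0.1]
opening: 0.0245
```

```bash
python3 - <<'E'
from h import *
goto(HP+[0,0,.13],HR); look("pics/b16.png")
E
```

```text
t 26.8 pos [0.5594 0.1684 0.2817] off mm [ 7.1  5.5 -5.4] rotvec [-0.012 -0.01   0.005] q [ 0.27  0.32  1.68 -0.35  0.76 -0.84] F [ 0.5 -0.2 -0.1] op 0.0245
```

View pics/b16.png

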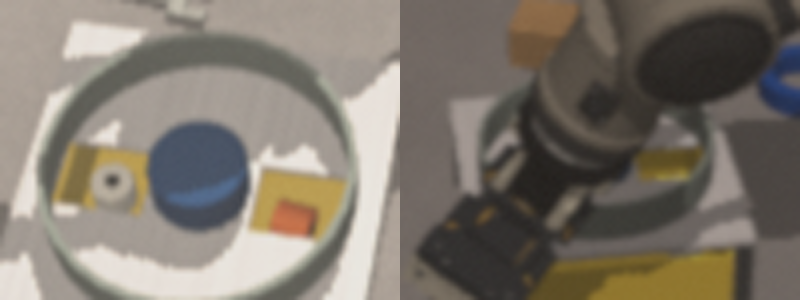

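>>> {"name": "apply_moves", "arguments": {
  "motion": [
    {"offset":[5,4,-4],"rotation":[-0.012,-0.01,0.005]},
    {"offset":[2,1.5,-1],"rotation":[0,0,0]},
    {"offset":[0,0,0],"rotation":[0,0,0]},
    {"offset":[0,0,0],"rotation":[0,0,0]},
    {"offset":[0,0,0],"rotation":[0,0,0]}
  ]
}}

```text
time: 27.32
tool_pos: [0.553, 0.1738, 0.2858]
tool_rot: [3.138, 0.493, 2.879]
contact_force: [0.1, -0.7, -0.4]
opening: 0.0246
```

```bash
python3 - <<'E'
from h import *
goto(HP+[0,0,.13],HR)
goto(HP+[0,0,.04],HR)
s,R,p=pose()
o=[]
for n,x,y in(("scene",280,90),("side",240,150)):
    c=read_camera(n)
    i=overlay(c,"pics/t.png",(x,y,100,75),4,[([p+R@TIP_T,p+R@(TIP_T+.125*AX_T)],(0,255,0),False),([FOOT,FOOT+.05*AX],(255,255,0),False)]);o.append(i)
cv2.imwrite("pics/c2.png",np.hstack(o))
E
```

```text
t 27.3167 pos [0.553  0.1738 0.2858] off mm [2.3 1.9 1.7] rotvec [ 0.001  0.004 -0.005] q [ 0.28  0.3   1.69 -0.36  0.75 -0.82] F [ 0.1 -0.7 -0.4] op 0.0246
t 27.3167 pos [0.553  0.1738 0.2858] off mm [44.9  1.6 81. ] rotvec [ 0.001  0.004 -0.005] q [ 0.28  0.3   1.69 -0.36  0.75 -0.82] F [ 0.1 -0.7 -0.4] op 0.0246
```

View pics/c2.png

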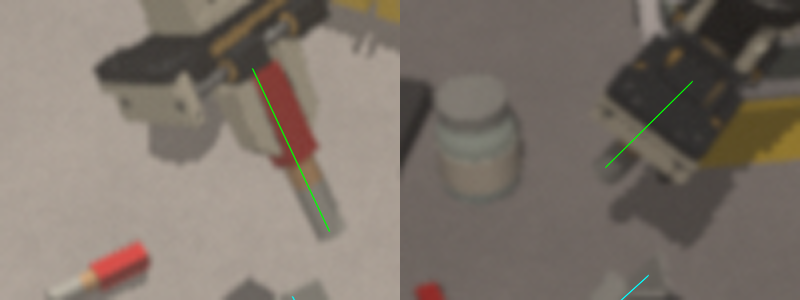

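>>> {"name": "apply_moves", "arguments": {
  "motion": [
    {"offset":[9.5,1,16],"rotation":[0,0.004,-0.005]},
    {"offset":[9,0.5,16],"rotation":[0,0,0]},
    {"offset":[9,0,16],"rotation":[0,0,0]},
    {"offset":[9,0,16],"rotation":[0,0,0]},
    {"offset":[6,0,11],"rotation":[0,0,0]},
    {"offset":[0,0,0],"rotation":[0,0,0]},
    {"offset":[0,0,0],"rotation":[0,0,0]},
    {"offset":[0,0,0],"rotation":[0,0,0]}
  ]
}}

```text
time: 28.08
tool_pos: [0.5531, 0.1767, 0.1988]
tool_rot: [3.137, 0.493, 2.885]
contact_force: [0.1, 0.0, -0.8]
opening: 0.0252
```

```bash
python3 - <<'E'
from h import *
goto(HP+[0,0,.04],HR)
goto(HP,HR)
E
```

```text
t 28.0833 pos [0.5531 0.1767 0.1988] off mm [ 3.2 -0.9  4.7] rotvec [0.004 0.005 0.   ] q [ 0.28  0.41  1.81 -0.48  0.54 -0.66] F [ 0.1  0.  -0.8] op 0.0252
t 28.0833 pos [0.5531 0.1767 0.1988] off mm [22.1 -1.  39.9] rotvec [0.004 0.005 0.   ] q [ 0.28  0.41  1.81 -0.48  0.54 -0.66] F [ 0.1  0.  -0.8] op 0.0252
```

>>> {"name": "apply_moves", "arguments": {
  "motion": [
    {"offset":[4.5,-0.5,8],"rotation":[0.004,0.005,0]},
    {"offset":[4,-0.5,8],"rotation":[0,0,0]},
    {"offset":[4,0,7.5],"rotation":[0,0,0]},
    {"offset":[4,0,7],"rotation":[0,0,0]},
    {"offset":[0,0,0],"rotation":[0,0,0]},
    {"offset":[0,0,0],"rotation":[0,0,0]}
  ]
}}

```text
time: 28.58
tool_pos: [0.5543, 0.1762, 0.164]
tool_rot: [3.138, 0.493, 2.883]
contact_force: [0.9, -0.5, -1.4]
opening: 0.025
```

```bash
python3 - <<'E'
from h import *
goto(HP,HR)
E
```

```text
t 28.5833 pos [0.5543 0.1762 0.164 ] off mm [ 6.8 -0.8  8.7] rotvec [ 0.002  0.004 -0.001] q [ 0.28  0.47  1.84 -0.56  0.47 -0.57] F [ 0.9 -0.5 -1.4] op 0.025
```

>>> {"name": "apply_moves", "arguments": {
  "motion": [
    {"offset":[3,-0.5,3],"rotation":[0.002,0.004,0]},
    {"offset":[2,0,3],"rotation":[0,0,0]},
    {"offset":[1,0,2],"rotation":[0,0,0]},
    {"offset":[0,0,0],"rotation":[0,0,0]},
    {"offset":[0,0,0],"rotation":[0,0,0]}
  ]
}}

```text
time: 29.0
tool_pos: [0.5529, 0.1763, 0.1537]
tool_rot: [3.139, 0.49, 2.883]
contact_force: [-0.3, -0.4, -1.3]
opening: 0.0248
```

```bash
python3 - <<'E'
from h import *
goto(HP,HR); c,c2=wristcam("pics/w13.png")
E
```

```text
t 29.0 pos [0.5529 0.1763 0.1537] off mm [ 0.7 -0.4  0.2] rotvec [ 0.001  0.001 -0.002] q [ 0.28  0.48  1.85 -0.59  0.45 -0.55] F [-0.3 -0.4 -1.3] op 0.0248
```

View pics/w13.png

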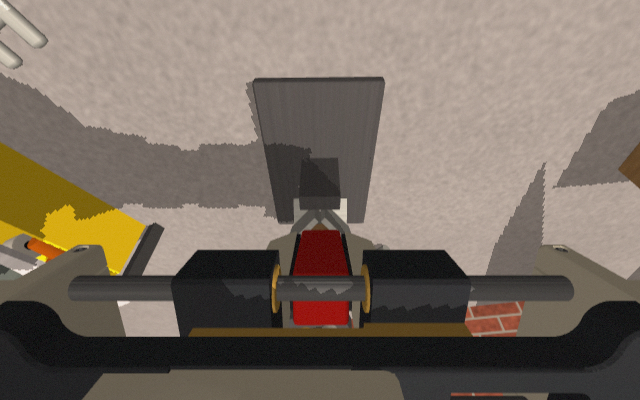

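Pose is back at home within 1 mm. The handle sits as at the start (320,280), and orange and white beads show inside the bin at (35,247). I'll open the gripper now.

>>> {"name": "apply_moves", "arguments": {
  "motion": [
    {"offset":[0,0,0],"rotation":[0,0,0]},
    {"offset":[0,0,0],"rotation":[0,0,0]},
    {"offset":[0,0,0],"rotation":[0,0,0]},
    {"offset":[0,0,0],"rotation":[0,0,0]},
    {"offset":[0,0,0],"rotation":[0,0,0]},
    {"offset":[0,0,0],"rotation":[0,0,0]},
    {"offset":[0,0,0],"rotation":[0,0,0]},
    {"offset":[0,0,0],"rotation":[0,0,0]},
    {"offset":[0,0,0],"rotation":[0,0,0]},
    {"offset":[0,0,0],"rotation":[0,0,0]},
    {"offset":[0,0,0],"rotation":[0,0,0]},
    {"offset":[0,0,0],"rotation":[0,0,0]}
  ],
  "grip": 0
}}

```text
time: 30.05
tool_pos: [0.5541, 0.1766, 0.1558]
tool_rot: [3.137, 0.494, 2.882]
contact_force: [0.2, -0.8, 0.1]
opening: 0.0915
```

>>> {"name": "apply_moves", "arguments": {
  "motion": [
    {"offset":[0,0,-10],"rotation":[0,0,0]},
    {"offset":[0,0,-15],"rotation":[0,0,0]},
    {"offset":[0,0,-20],"rotation":[0,0,0]},
    {"offset":[0,0,-20],"rotation":[0,0,0]},
    {"offset":[0,0,-20],"rotation":[0,0,0]},
    {"offset":[0,0,-20],"rotation":[0,0,0]},
    {"offset":[0,0,0],"rotation":[0,0,0]},
    {"offset":[0,0,0],"rotation":[0,0,0]}
  ]
}}

```text
time: 30.72
tool_pos: [0.5014, 0.1898, 0.2548]
tool_rot: [3.136, 0.491, 2.882]
contact_force: [-0.2, -0.3, -0.6]
opening: 0.0919
```

```bash
python3 - <<'E'
from h import *
goto(HP,HR); c,c2=wristcam("pics/w14.png")
i=c["img"][:,:,::-1].copy()
top=[GRIP+.037*AX+.0125*(a*V+b*np.cross(V,AX)) for a,b in((1,1),(1,-1),(-1,-1),(-1,1))]
show(c2,top,i,1,0,0,(0,255,0),True); cv2.imwrite("pics/w14o.png",i)
b=read_camera("side");a=read_camera("scene")
for p in(c,a,b):
  for q in("rod_grip","rod_tip","bead0_c","bead1_c","bead2_c"):
    print(q,[(np.round(d["location"],3).tolist(),round(d["score"],2)) for d in tip_of(q,p)][:4])
print(FOOT,GRIP)
cv2.imwrite("pics/sideE.png",b["img"][:,:,::-1])
cv2.imwrite("pics/sceneE.png",a["img"][:,:,::-1])
E
```

```text
t 30.7167 pos [0.5014 0.1898 0.2548] off mm [  1.4  -1.  114.4] rotvec [ 0.004  0.002 -0.002] q [ 0.34  0.27  1.84 -0.44  0.67 -0.67] F [-0.2 -0.3 -0.6] op 0.0919
rod_grip [([0.771, 0.16, 0.008], 0.91), ([0.575, 0.171, 0.114], 0.59)]
rod_tip [([0.732, 0.208, 0.01], 0.73), ([0.627, 0.161, 0.041], 0.56), ([0.625, -0.153, 0.086], 0.43)]
bead0_c [([0.608, -0.132, 0.021], 0.56)]
bead1_c []
bead2_c []
rod_grip [([0.382, -0.004, 0.004], 0.74), ([0.484, -0.171, 0.018], 0.7), ([0.431, 0.188, 0.011], 0.69), ([0.578, 0.17, 0.109], 0.65)]
rod_tip [([0.628, 0.158, 0.043], 0.64), ([0.401, 0.137, 0.005], 0.6), ([0.735, 0.21, 0.002], 0.5)]
bead0_c [([0.603, -0.137, 0.017], 0.41)]
bead1_c [([0.561, -0.167, 0.005], 0.32)]
bead2_c [([0.628, 0.463, 0.0], 0.18)]
rod_grip [([0.431, 0.191, 0.006], 0.65), ([0.773, 0.161, 0.012], 0.52), ([0.573, 0.172, 0.111], 0.51), ([0.626, 0.161, 0.043], 0.22)]
rod_tip [([0.628, 0.16, 0.047], 0.65), ([0.401, 0.136, 0.006], 0.47)]
bead0_c [([0.645, -0.452, 0.002], 0.65)]
bead1_c [([0.646, -0.452, -0.0], 0.5)]
bead2_c [([0.563, -0.169, 0.002], 0.7)]
[0.625  0.1572 0.04  ] [0.57619985 0.17009355 0.11208538]
```

View pics/w14o.png

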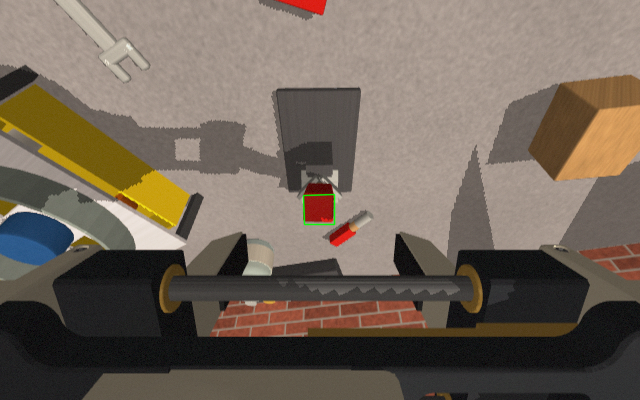

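View pics/sceneE.png

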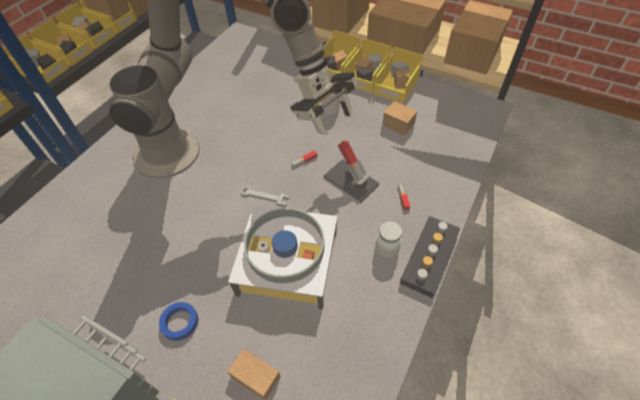

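```bash
python3 - <<'E'
import cv2,numpy as np
a=cv2.imread("pics/w13.png")[215:275,0:110];b=cv2.imread("pics/sceneE.png")[200:280,235:335];c=cv2.imread("pics/sideE.png")[110:185,285:385]
cv2.imwrite("pics/e1.png",np.hstack([cv2.resize(i,(390,300),interpolation=cv2.INTER_CUBIC) for i in(a,b)]))
cv2.imwrite("pics/e2.png",cv2.resize(c,(400,300),interpolation=cv2.INTER_CUBIC))
E
```

```text
(no output)
```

View pics/e1.png

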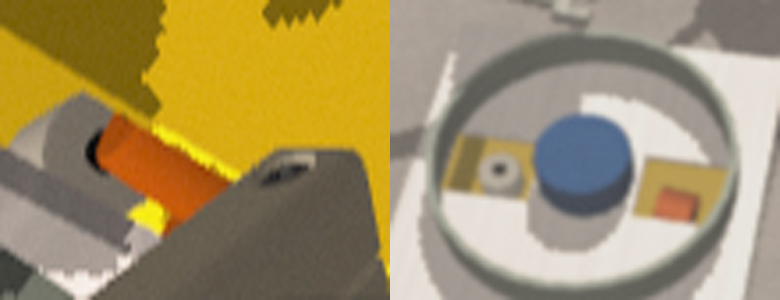

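View pics/e2.png

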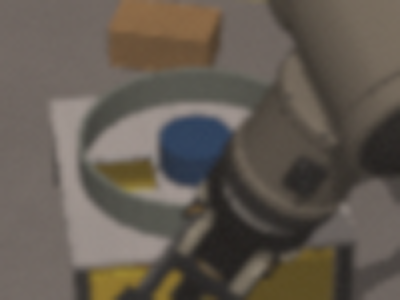

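```bash
python3 - <<'E'
from cell import *
s=observe();print(s["time"],s["qvel"].round(4));print(hand_in())
E
```

```text
31.6167 [ 0.0013 -0.0004 -0.0006  0.0011  0.0011 -0.0013]
the job is handed in; nothing more can be done
None
```

I stirred all five beads out of the bowl through the two holes, laid the rod back in its rest and let go. The job was handed in at 31.6 s, and no verdict was reported.

- **Method:** I gripped the rod by its handle and pushed the beads one at a time to the nearer hole. No bead jammed, and the force readings I took between moves were about 2 N at most. I had no readings within a move.
- **Beads:** The last pictures show the bowl floor empty. In the bin I could see a white, a green and at least one orange bead low down. I did not see all five at once. The second orange and second white bead could not be told apart from the others under the deck, so I take them to be in the bin because each vanished at its hole.
- **Rod:** Just before release, the arm was back within about 1 mm of the pose where it had picked the rod up. Afterwards the networks put the rod's tip and grip point about 3–8 mm from the home points I had worked out, inside the 20 mm limit.
- **Arm and other things:** The gripper was fully open, about 114 mm back from the grasp pose and touching nothing. In the last scene view I saw no change in the other things on the table, but I did not measure their positions.

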